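Gauge the chassis spacers, sort them and close the case

TASK

Lay all the loose square-bar spacers side by side across the slot of the step gauge, and let go, so that all lie in it at once and show their lengths; then put each into the compartment of the green case for its length (short, medium or long). When all are put away, hook the lid's two tabs under the clips at the back of the case with the lid at a tilt, and swing its front down until it lies flat, fully home behind the front ridge and centred on the case; leave the other things on the bench where they are.

Things in the scene. Friction and masses are not known exactly. Their poses are not given: they have to be found in the camera images.
- gauge: fixed aluminium step gauge: open slot 290 mm long (gauge's x) between two stepped rails, z up, origin under its middle at bench level. Across it (y): floor 52 mm wide at height 6 mm; ledges at height 14 mm, 69 mm between the upper rails; rail tops at height 22 mm, 92 mm over all. Open at both ends; holds five spacers side by side, 60 mm apart
- gauge_slot (a point): middle of the slot's floor, 6 mm above the bench, axes as the gauge's. A spacer laid square across the slot, centred, rests by its length: a short one on the floor (its centre 13 mm above the bench), a medium one on the two ledges (21 mm), a long one on the rail tops (29 mm)
- spacerA_mid (a point): centre of loose spacer A, a square steel bar 14 x 14 mm, x along its length; it may be short (46 mm), medium (63 mm) or long (80 mm): the name does not tell which, the gauge does. At the start it lies flat on the bench, or is absent
- spacerB_mid (a point): centre of loose spacer B, a square steel bar 14 x 14 mm, x along its length; it may be short (46 mm), medium (63 mm) or long (80 mm): the name does not tell which, the gauge does. At the start it lies flat on the bench, or is absent
- spacerC_mid (a point): centre of loose spacer C, a square steel bar 14 x 14 mm, x along its length; it may be short (46 mm), medium (63 mm) or long (80 mm): the name does not tell which, the gauge does. At the start it lies flat on the bench, or is absent
- spacerD_mid (a point): centre of loose spacer D, a square steel bar 14 x 14 mm, x along its length; it may be short (46 mm), medium (63 mm) or long (80 mm): the name does not tell which, the gauge does. At the start it lies flat on the bench, or is absent
- spacerE_mid (a point): centre of loose spacer E, a square steel bar 14 x 14 mm, x along its length; it may be short (46 mm), medium (63 mm) or long (80 mm): the name does not tell which, the gauge does. At the start it lies flat on the bench, or is absent
- spacerF_mid (a point): centre of loose spacer F, a square steel bar 14 x 14 mm, x along its length; it may be short (46 mm), medium (63 mm) or long (80 mm): the name does not tell which, the gauge does. At the start it lies flat on the bench, or is absent
- case: fixed green hardware case, 100 mm (its x) by 214 mm (its y), rim 38 mm above the bench, walls 4 mm, z up, origin under its middle, x points to its back. Three compartments in a row along y, each 66 mm wide, open on top, 34 mm deep. On top of the front wall a ridge (x -50 to -46 mm) rises to 44 mm
- case_clips (a point): point midway between the two steel clips at the back of the case, on the front edge of their lips' undersides: x = +44, y = 0, z = 50 mm of the case, same axes. The clips are 44 mm wide, at y = -60 and +60 mm; lips 4 mm thick; 12 mm farther back (x = +56 mm) stand their uprights
- bin_short (a point): middle of the floor of the smallest compartment, for short spacers, 56 mm along the case's x; floor 4 mm above the bench; axes as the case's
- bin_medium (a point): the same of the middle compartment, for medium spacers, 74 mm along x
- bin_long (a point): the same of the largest compartment, for long spacers, 92 mm along x
- lid_rib (a point): middle of the black grip rib on the loose lid, 18 mm above the lid's underside; rib 12 mm thick (lid's x), 70 mm long (y), 26 mm tall. Lid: flat green plate 86 (x) x 210 (y) x 5 mm, 0.18 kg, at the start flat on the bench, rib up; x points to its tabbed back edge. Rib 35 mm from the front edge, 51 mm from the back one. Seated, this point is at about x -8.5, y 0, z 56 mm of the case
- lid_tabs (a point): point midway between the tips of the lid's two tabs, 2.5 mm above its underside, axes as the lid's, 62 mm along x from the rib point. Tabs 36 mm wide at y = -60 and +60 mm stick out 11 mm behind the plate, go under the clips' lips. Seated, this point is at about x 53.5, y 0, z 40.5 mm of the case, with 5 mm of play front to back; it cannot go in flat
- transformer: small yellow-wound transformer, 50 x 60 x 56 mm, origin under its middle; a bystander
- capacitor: black capacitor can, 36 mm diameter, 50 mm tall, origin under its middle; a bystander
- driver: screwdriver lying on the bench, about 200 mm long; a bystander
Mind the look-alikes: they are no part of the job. Leave any turquoise look-alike of the part that bears spacerD_mid alone.

How it is judged:
On the way, in this order (a step that is already met when the one before it is completed fails the run):
1. all the spacers lie at rest in the gauge together, let go: square across the slot (within 0.3 rad), centred within 14 mm, each on the floor, ledges or rail tops as its length demands (x of spacerA_mid in the frame of gauge between -0.145 and 0.145 m and y of spacerA_mid in the frame of gauge between -0.014 and 0.014 m and z of spacerA_mid in the frame of gauge between 0.0175 and 0.0245 m and angle between the x axis of each of spacerA_mid, spacerB_mid, spacerC_mid, spacerD_mid, spacerE_mid, spacerF_mid and the y axis of gauge, either way round below 0.3 rad and contact force between each of spacerA, spacerB, spacerC, spacerD, spacerE, spacerF and the fingers below 0.1 N and linear speed of each of spacerA, spacerB, spacerC, spacerD, spacerE, spacerF below 0.05 m/s and x of spacerB_mid in the frame of gauge between -0.145 and 0.145 m and y of spacerB_mid in the frame of gauge between -0.014 and 0.014 m and z of spacerB_mid in the frame of gauge between 0.0095 and 0.0165 m and x of spacerC_mid in the frame of gauge between -0.145 and 0.145 m and y of spacerC_mid in the frame of gauge between -0.014 and 0.014 m and z of spacerC_mid in the frame of gauge between 0.0255 and 0.0325 m and x of spacerD_mid in the frame of gauge between -0.145 and 0.145 m and y of spacerD_mid in the frame of gauge between -0.014 and 0.014 m and z of spacerD_mid in the frame of gauge between 0.0095 and 0.0165 m and x of spacerE_mid in the frame of gauge between -0.145 and 0.145 m and y of spacerE_mid in the frame of gauge between -0.014 and 0.014 m and z of spacerE_mid in the frame of gauge between 0.0255 and 0.0325 m and x of spacerF_mid in the frame of gauge between -0.145 and 0.145 m and y of spacerF_mid in the frame of gauge between -0.014 and 0.014 m and z of spacerF_mid in the frame of gauge between 0.0175 and 0.0245 m), for 0.2 s.
2. every spacer is in the compartment for its length (x of spacerA_mid in the frame of bin_medium between -0.037 and 0.037 m and y of spacerA_mid in the frame of bin_medium between -0.033 and 0.033 m and z of each of spacerA_mid, spacerF_mid in the frame of bin_medium below 0.034 m and linear speed of each of spacerA, spacerB, spacerC, spacerD, spacerE, spacerF below 0.05 m/s and x of spacerB_mid in the frame of bin_short between -0.028 and 0.028 m and y of spacerB_mid in the frame of bin_short between -0.033 and 0.033 m and z of each of spacerB_mid, spacerD_mid in the frame of bin_short below 0.034 m and x of spacerC_mid in the frame of bin_long between -0.046 and 0.046 m and y of spacerC_mid in the frame of bin_long between -0.033 and 0.033 m and z of each of spacerC_mid, spacerE_mid in the frame of bin_long below 0.034 m and x of spacerD_mid in the frame of bin_short between -0.028 and 0.028 m and y of spacerD_mid in the frame of bin_short between -0.033 and 0.033 m and x of spacerE_mid in the frame of bin_long between -0.046 and 0.046 m and y of spacerE_mid in the frame of bin_long between -0.033 and 0.033 m and x of spacerF_mid in the frame of bin_medium between -0.037 and 0.037 m and y of spacerF_mid in the frame of bin_medium between -0.033 and 0.033 m), for 0.2 s.
3. the lid's tabs are under the clips' lips while the lid is tilted by more than 0.1 rad (x of lid_tabs in the frame of case between 0.045 and 0.059 m and z of lid_tabs in the frame of case between 0.0355 and 0.0495 m and y of lid_tabs in the frame of case between -0.02 and 0.02 m and angle between lid_tabs's own z axis and vertical between 0.1 and 0.8 rad), for 0.1 s.
At the end, for the whole second after the job is handed in: every spacer lies at rest in the compartment for its length; the lid lies flat (within 0.04 rad) and fully down (3 mm) on the case, tabs under the clips, sideways within 12 mm of the middle, square within 0.08 rad, at rest (all of step 2 and x of lid_tabs in the frame of case between 0.0475 and 0.0595 m and z of lid_tabs in the frame of case between 0.0375 and 0.0435 m and y of lid_tabs in the frame of case between -0.012 and 0.012 m and angle between lid_tabs's own z axis and vertical below 0.04 rad and angle between the x axis of lid_tabs and the x axis of case, either way round below 0.08 rad and linear speed of lid below 0.03 m/s); the robot touches nothing.
It fails at once if a bystander (transformer, capacitor, screwdriver) is moved by more than 30 mm (distance of any of transformer, capacitor, driver from where it was at the start of the episode above 0.03 m).
Of spacerA, spacerB, spacerC, spacerD, spacerE, spacerF only 4 to 5 are there at a start; the rules pass over those that are not, and their reading is None.
At some moment in a run one of spacerA, spacerB, spacerC, spacerD, spacerE, spacerF, lid may be knocked a few centimetres aside while the robot is not near it.
It also fails if it takes over 210 s, if anything falls off the work surface, if the arm or the gripper's body presses on something with over 40 N, if the wrist force passes 120 N, or if a joint passes its speed limit or range.

ROBOT

A 6-joint arm with a two-finger parallel gripper is mounted at the origin on the work surface. World frame = base frame: x ahead of the robot, y to its left, z up, the work surface at z = 0. Lengths are in m, angles in rad, forces in N, time in s.
With the tool pointing down it reaches from about 0.275 to 0.725 m from the base axis. Payload 5.6 kg.
Tool frame: the origin (TCP) lies midway between the tips of the shut fingers; the grasp point (between the pads) lies 19 mm behind it (grip_point_offset is the distance from the TCP to the grasp point, in m); z points along the fingers, y is the line along which they close (so a half turn about z gives the same grasp; the last joint's range is limited). The gripper opens to 85 mm and grips with 20 to 120 N. Pads are 22 mm wide; open, the fingers measure 114 mm over their backs; the gripper's body (76 mm by 85 mm) begins 54 mm behind the grasp point. The pads swing forward as they close: fully open they stand 13 mm farther back than shut.
Start: joints at [1.486, 0.255, 0.108, 0, -1.424, -0.285], TCP at [0.199, 0.513, 0.231] pointing down, gripper open.
Joint ranges: [-2.95, 2.95], [-1.21, 1.97], [-1.09, 1.5], [-2.87, 1.71], [-2.94, -0.07], [-3.05, 3.05]. Speed limits (rad/s): [2.57, 2.57, 3.14, 3.14, 3.14, 3.14].

INTERFACE

Orientations are given as a rotation vector (axis times angle).
In Python, from cell import * gives the robot as it stands.
- The arm moves only by the tool play_rows, never from a script. Its argument "moves" is one flat list of numbers, 6 for each row, row after row: the shift along the tool's x, y, z in mm, then the turn, a rotation vector about the tool's x, y, z in rad. A call has 1 to 12 rows; each row is the pose to reach, as a shift and turn from the pose commanded when the call began, along the tool's axes at that moment; what a row does not reach only later rows make up. A row lasts 1/12 s, in which the tool goes at most 41.7 mm and 7.16 degrees, less where a joint would pass 70% of its speed; a pose out of reach is approached as far as the arm can. A call with a gripper value outside its range is refused whole. "hand" is the finger opening in mm, from 0 to 85.4, set as the call begins (left out, the last holds). The fingers move at their own pace and stop on an object; "force" is the grip in N (left out, the last holds). Time passes only in rows, so rows that repeat a pose let the fingers close. It gives the time, the measured TCP pose, the force, the opening and the grip force at its end, in the units of the state.
- sense(): the state, without advancing time (a new reading comes with each control period).
- snapshot(name): name is "side" or "top"; returns (picture, depth): 400x640x3 uint8, red, green, blue; 400x640 float32, m along the optical axis (not along the pixel's ray), 0 where there is no reading.
- camera_params(name): a dict with "camera_matrix" (3x3 intrinsics, pixels), "world_from_camera" (4x4, takes a point from camera to world coordinates). Camera axes: x right, y up, looking along -z (the intrinsics and any distortion apply to the point x, -y, -z); pixel columns grow to the right and rows downward; lengths in m; the calibration is good to about 2 mm. A picture is of the moment at which its call begins. camera_params takes no time and is no camera call.
- sign_off(): hands the job in; it is judged then, once.
The state is a dict: "clock": time; "qpos": joint angles; "joint_vel": joint speeds; "tau": joint torques, N m; "ee_pos": TCP position; "ee_rot": TCP orientation; "wrist_force": force on the tool from outside, world axes, zero at the start; "wrist_torque": the same for the moment, N m; "finger_gap": finger opening in m; "finger_force": force on a finger pad.
Only numpy, scipy, OpenCV 4.12 (cv2) and the standard library are available. Lean on these libraries where they do the work, as an engineer would, in place of code of your own. Each camera call takes 0.05 s, during which the arm holds its last target. There are 200 camera calls.

## Working session

There is one attempt and no reset: what is moved stays moved. The work goes in short steps, Python scripts to look and compute and a tool call to move; the robot and the scene stay as the last step left them, time stands still between calls to the robot, and variables do not carry over. Pictures are saved under pics/ and viewed, at most 14 in all, crops included, and the job is handed in when it is done.

Besides the shell and the picture viewer there is one more tool, called by a JSON object that holds its "api" and its "payload". play_rows: Moves the arm, as the interface text tells. Its arguments: {"type":"object","properties":{"moves":{"type":"array","items":{"type":"number"}},"hand":{"type":"number"},"force":{"type":"number"}},"required":["moves"]}

```bash
mkdir -p pics; ls; python3 - <<'E'
from cell import *
import cv2,numpy as np
s=sense();print(s)
for n in("top","side"):
    p,d=snapshot(n);cv2.imwrite(f"pics/{n}0.png",p[:,:,::-1]);np.save(f"{n}0.npy",d)
    c=camera_params(n);print(n,c)
E
```

```text
pics
{'clock': 0.0, 'qpos': array([ 1.48561425e+00,  2.55754722e-01,  1.06975136e-01, -4.55294758e-04,
       -1.42388626e+00, -2.84591360e-01]), 'joint_vel': array([-2.82185406e-04,  8.78751501e-04,  6.90117941e-04, -2.33184427e-03,
       -7.59552077e-05,  3.19876635e-04]), 'tau': array([ 3.84267669e-04, -3.86628306e+01,  2.37937886e+01,  5.36536038e+00,
       -6.22561362e-03, -1.27581828e-06]), 'ee_pos': array([0.19854918, 0.51237469, 0.23038305]), 'ee_rot': array([ 3.08615877e+00, -5.77288533e-01, -4.11299200e-04]), 'wrist_force': array([-0.49046105, -0.60506854,  0.35934294]), 'wrist_torque': array([ 0.03598601,  0.02973135, -0.00055235]), 'finger_force': 0.0, 'finger_gap': 0.0855220792800859}
top {'camera_matrix': array([[381.49589019,   0.        , 316.37718411],
       [  0.        , 381.49589019, 197.578976  ],
       [  0.        ,   0.        ,   1.        ]]), 'world_from_camera': array([[-0.01299549,  0.99739835, -0.0709059 ,  0.53507606],
       [-0.9998387 , -0.01208258,  0.01328877, -0.04922402],
       [ 0.01239747,  0.07106716,  0.99739449,  0.99433689],
       [ 0.        ,  0.        ,  0.        ,  1.        ]])}
side {'camera_matrix': array([[407.73807083,   0.        , 323.64115304],
       [  0.        , 407.73807083, 199.83040805],
       [  0.        ,   0.        ,   1.        ]]), 'world_from_camera': array([[ 0.97692774,  0.1165767 , -0.17894708,  0.41756796],
       [-0.2133016 ,  0.49058254, -0.84488532, -0.97637741],
       [-0.01070564,  0.86356161,  0.50412969,  0.61846836],
       [ 0.        ,  0.        ,  0.        ,  1.        ]])}
```

View pics/top0.png

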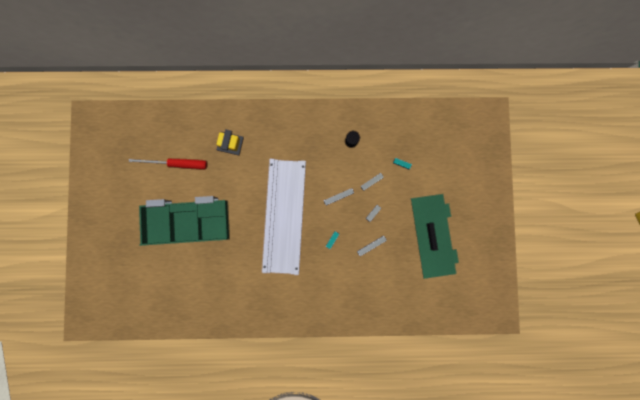

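View pics/side0.png

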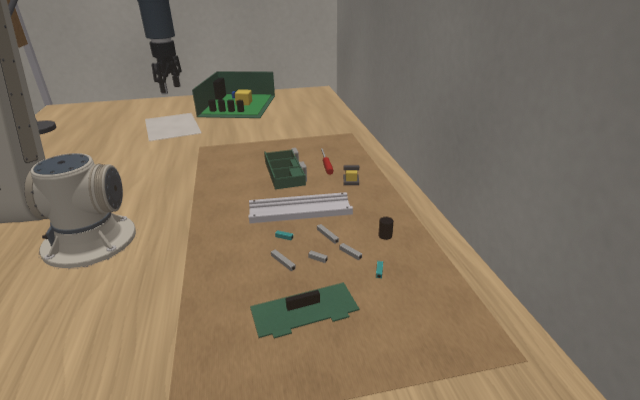

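```bash
cat > h.py <<'E'
import numpy as np,cv2
from cell import *
from scipy.spatial.transform import Rotation as R
def px2w(n,u,v,z):
    c=camera_params(n);K=c["camera_matrix"];T=c["world_from_camera"]
    u=np.asarray(u,float);v=np.asarray(v,float)
    d=np.stack([(u-K[0,2])/K[0,0],-(v-K[1,2])/K[1,1],-np.ones_like(u)],-1)@T[:3,:3].T
    return T[:3,3]+d*((z-T[2,3])/d[...,2])[...,None]
def w2px(n,P):
    c=camera_params(n);K=c["camera_matrix"];T=c["world_from_camera"]
    q=(np.asarray(P)-T[:3,3])@T[:3,:3]
    return np.stack([K[0,2]+K[0,0]*q[...,0]/-q[...,2],K[1,2]+K[1,1]*q[...,1]/q[...,2]],-1)
def cloud(n,d):
    c=camera_params(n);K=c["camera_matrix"];T=c["world_from_camera"]
    v,u=np.mgrid[:400,:640]
    p=np.stack([(u-K[0,2])/K[0,0]*d,-(v-K[1,2])/K[1,1]*d,-d],-1)
    return p@T[:3,:3].T+T[:3,3]
def crop(p,box,s,f):
    x0,y0,x1,y1=box;cv2.imwrite(f,cv2.resize(p[y0:y1,x0:x1,::-1],None,fx=s,fy=s,interpolation=cv2.INTER_CUBIC))
E
python3 - <<'E'
from h import *
p=cv2.imread("pics/top0.png")[:,:,::-1]
crop(p,(315,150,475,285),5,"pics/c1.png")
crop(p,(130,150,315,285),4,"pics/c2.png")
d=np.load("top0.npy");W=cloud("top",d)
# spacers
hsv=cv2.cvtColor(np.ascontiguousarray(p[:,:,::-1]),cv2.COLOR_BGR2HSV)
print([hsv[v,u].tolist() for u,v in[(338,196),(372,181),(374,213),(372,245),(402,163),(350,220),(332,240)]])
print([W[v,u].round(4).tolist() for u,v in[(338,196),(372,181),(374,213),(372,245),(350,220),(285,215),(420,200),(432,236)]])
E
```

```text
[[96, 8, 150], [75, 7, 146], [83, 7, 148], [90, 7, 148], [88, 202, 140], [17, 128, 147], [88, 195, 145]]
[[0.6081, -0.118, 0.0148], [0.6458, -0.2065, 0.0161], [0.5632, -0.2104, 0.012], [0.4816, -0.2026, 0.0164], [0.5461, -0.1492, 0.0013], [0.5612, 0.0194, 0.0058], [0.5957, -0.3321, 0.0064], [0.5028, -0.3529, 0.03]]
```

View pics/c1.png

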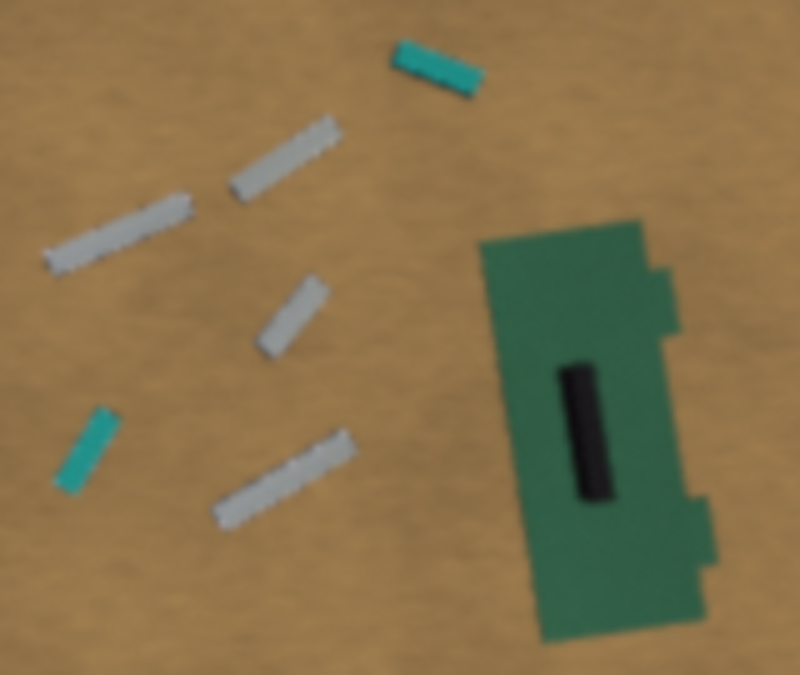

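View pics/c2.png

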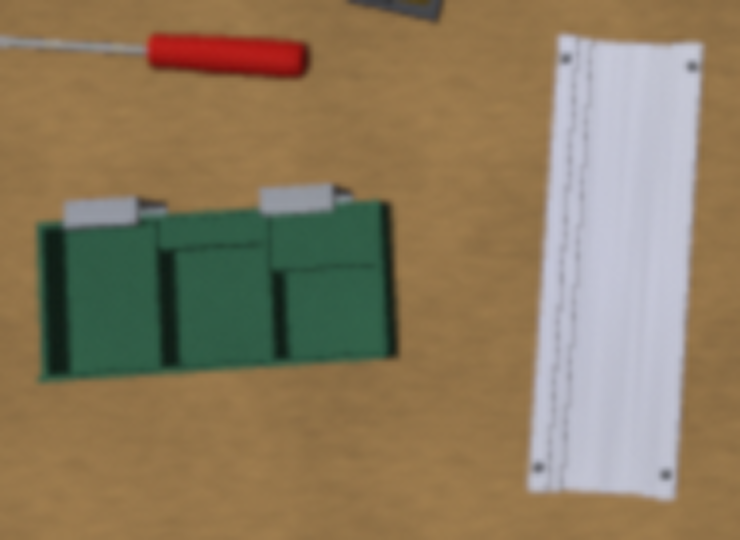

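```bash
python3 - <<'E'
from h import *
p=cv2.imread("pics/top0.png");d=np.load("top0.npy")
hsv=cv2.cvtColor(p,cv2.COLOR_BGR2HSV)
def rects(m,z,amin,win):
    m=m.astype(np.uint8).copy();k=np.zeros_like(m);x0,y0,x1,y1=win;k[y0:y1,x0:x1]=1;m*=k
    n,l,st,c=cv2.connectedComponentsWithStats(m)
    for i in range(1,n):
        if st[i,4]<amin: continue
        v,u=np.nonzero(l==i);P=px2w("top",u,v,z)[:,:2]
        e=np.linalg.eigh(np.cov(P.T))[1][:,1]
        (c0,wh,a)=cv2.minAreaRect((P*1000).astype(np.float32))
        print("px",c[i].round(1),"n",st[i,4],"mean",P.mean(0).round(4),"axis",round(np.arctan2(e[1],e[0])%np.pi,3),"rect",np.round(c0,1),np.round(wh,1),round(a,1))
W=(315,150,410,270)
print("steel");rects((hsv[...,1]<60)&(hsv[...,2]>110),.014,15,W)
print("gauge");rects((hsv[...,1]<60)&(hsv[...,2]>110),.02,100,(250,150,312,285))
print("lid");rects((hsv[...,0]>60)&(hsv[...,0]<88)&(hsv[...,1]>60)&(hsv[...,1]<185)|(hsv[...,2]<50),.005,100,(405,185,465,285))
print("rib");rects((hsv[...,2]<50),.026,20,(405,185,465,285))
print("case");rects((hsv[...,0]>60)&(hsv[...,0]<88)&(hsv[...,1]>60),.038,100,(130,190,240,255))
E
```

```text
steel
px [371.9 181.2] n 137 mean [ 0.6455 -0.2066] axis 2.143 rect [ 645.2 -206.2] [15.1 63. ] 32.9
px [338.5 196.3] n 174 mean [ 0.6075 -0.1193] axis 1.97 rect [ 607.4 -119.2] [14.4 80.1] 23.3
px [373. 213.] n 107 mean [ 0.5633 -0.2076] axis 2.44 rect [ 563.6 -207.8] [15.2 46.1] 50.1
px [371.2 245.6] n 191 mean [ 0.4798 -0.201 ] axis 2.092 rect [ 480.  -201.4] [15.7 81. ] 29.9
gauge
px [283.6 216.5] n 4259 mean [0.5575 0.022 ] axis 3.07 rect [559.6  21.9] [ 95.4 291.8] 85.9
lid
px [433.7 235.8] n 2622 mean [ 0.5027 -0.3651] axis 0.127 rect [ 503.8 -368.6] [205.1  93.1] 7.4
rib
px [431.6 236. ] n 187 mean [ 0.5026 -0.3532] axis 0.131 rect [ 502.6 -353.3] [67.7 17.7] 7.6
case
px [183.5 222.5] n 3282 mean [0.5448 0.2698] axis 1.628 rect [546.  269.9] [ 96.  215.3] 3.0
```

```bash
python3 - <<'E'
from h import *
p=cv2.imread("pics/top0.png");g=cv2.cvtColor(p,cv2.COLOR_BGR2GRAY).astype(np.float32)
from scipy.ndimage import map_coordinates
# gauge frame guess: yaw by fitting; profile along gauge y at z=.022
def prof(cx,cy,yaw,ys,xs,z,axis=0):
    X,Y=np.meshgrid(xs,ys,indexing='ij')
    P=np.stack([cx+X*np.cos(yaw)-Y*np.sin(yaw),cy+X*np.sin(yaw)+Y*np.cos(yaw),np.full_like(X,z)],-1)
    q=w2px("top",P);I=map_coordinates(g,[q[...,1],q[...,0]],order=1)
    return I
ys=np.arange(-.06,.0601,.001);xs=np.arange(-.12,.121,.004)
for yaw in(-.06,-.065,-.07,-.075,-.08):
    I=prof(.559,.0225,yaw,ys,xs,.022).mean(0);print(yaw,np.abs(np.diff(I)).max().round(1),(np.diff(I)**2).sum().round(0))
yaw=-.071
I=prof(.559,.0225,yaw,ys,xs,.022).mean(0)
for y,i in zip(ys,I): print(int(round(y*1000)),int(i),end="; ")
print()
xs=np.arange(-.16,.161,.001);I=prof(.559,.0225,yaw,np.arange(-.03,.03,.004),xs,.014).mean(1)
for y,i in zip(xs,I):
    if abs(y)>.135: print(int(round(y*1000)),int(i),end="; ")
# depth across
d=np.load("top0.npy");W=cloud("top",d).reshape(-1,3)
L=(W[:,:2]-[.559,.0225])@np.array([[np.cos(yaw),-np.sin(yaw)],[np.sin(yaw),np.cos(yaw)]])
s=abs(L[:,0])<.11
print()
for y in range(-56,57,4):
    k=s&(abs(L[:,1]*1000-y)<2);print(y,round(float(np.median(W[k,2]))*1000,1),end="; ")
E
```

```text
-0.06 12.8 1522.0
-0.065 13.6 1611.0
-0.07 14.0 1658.0
-0.075 14.0 1653.0
-0.08 13.6 1597.0
-60 118; -59 118; -58 118; -57 118; -56 118; -55 118; -54 118; -53 118; -52 118; -51 120; -50 123; -49 129; -48 138; -47 151; -46 165; -45 177; -44 185; -43 191; -42 194; -41 195; -40 196; -39 196; -38 196; -37 196; -36 196; -35 196; -34 195; -33 195; -32 195; -31 194; -30 194; -29 194; -28 195; -27 195; -26 195; -25 195; -24 195; -23 195; -22 194; -21 193; -20 193; -19 192; -18 192; -17 193; -16 193; -15 194; -14 194; -13 194; -12 194; -11 194; -10 194; -9 194; -8 194; -7 195; -6 195; -5 195; -4 195; -3 195; -2 194; -1 194; 0 194; 1 195; 2 195; 3 196; 4 196; 5 197; 6 197; 7 197; 8 197; 9 197; 10 196; 11 196; 12 196; 13 196; 14 195; 15 195; 16 194; 17 193; 18 192; 19 191; 20 189; 21 187; 22 184; 23 179; 24 177; 25 179; 26 183; 27 187; 28 189; 29 190; 30 188; 31 185; 32 180; 33 177; 34 178; 35 182; 36 187; 37 190; 38 193; 39 195; 40 195; 41 195; 42 192; 43 187; 44 179; 45 167; 46 154; 47 142; 48 133; 49 126; 50 122; 51 120; 52 119; 53 119; 54 119; 55 119; 56 119; 57 119; 58 119; 59 119; 60 119; 
-160 123; -159 123; -158 123; -157 123; -156 123; -155 123; -154 123; -153 124; -152 124; -151 124; -150 125; -149 126; -148 129; -147 133; -146 141; -145 151; -144 163; -143 173; -142 182; -141 187; -140 189; -139 191; -138 191; -137 191; -136 191; 135 197; 136 197; 137 196; 138 196; 139 195; 140 192; 141 189; 142 182; 143 173; 144 160; 145 147; 146 136; 147 128; 148 124; 149 121; 150 120; 151 120; 152 120; 153 120; 154 120; 155 120; 156 120; 157 121; 158 121; 159 121; 160 121; 
-56 0.9; -52 1.4; -48 2.1; -44 22.1; -40 22.0; -36 21.6; -32 14.1; -28 13.6; -24 6.2; -20 6.2; -16 6.2; -12 6.3; -8 6.4; -4 6.2; 0 6.1; 4 6.1; 8 6.2; 12 6.2; 16 6.1; 20 6.5; 24 7.0; 28 14.2; 32 14.4; 36 22.2; 40 22.5; 44 22.0; 48 2.3; 52 1.2; 56 1.4;
```

```bash
cat >> h.py <<'E'
def down(yaw):
    return R.from_euler('z',yaw)*R.from_rotvec([np.pi,0,0])
def start():
    s=sense();return np.array(s["ee_pos"]),R.from_rotvec(s["ee_rot"])
def plan(calls,p=None,r=None):
    """calls: list of lists of (x,y,z,yaw or Rotation); prints rounded tool-frame rows and least number of rows; returns end pose"""
    if p is None: p,r=start()
    for ci,c in enumerate(calls):
        q,o=p,r
        for (x,y,z,w) in c:
            t=down(w) if np.isscalar(w) else w
            sh=np.round(r.inv().apply(np.array([x,y,z])-p)*1000*2)/2; rv=np.round((r.inv()*t).as_rotvec(),3)
            g=p+r.apply(sh/1000);go=r*R.from_rotvec(rv)
            n=max(np.linalg.norm(g-q)/.0417,(o.inv()*go).magnitude()/.125)
            print(ci,[float(a) for a in sh]+[float(a) for a in rv],"rows>=",round(float(n),1))
            q,o=g,go
        p,r=q,o
    return p,r
GX,GY,GA=.559,.0222,-.072
def gauge(x,z): return (GX+x*np.cos(GA),GY+x*np.sin(GA),z,GA+np.pi/2-np.pi)
def up(w,z): return (w[0],w[1],z,w[3])
E
python3 - <<'E'
from h import *
b=(.6075,-.1193,.004,1.97-np.pi)
g=gauge(.03,.026)
plan([[up(b,.2)],[up(b,.09),b],[up(b,.13)],[up(g,.13),up(g,.05)]])
E
```

```text
0 [609.5, 441.0, 31.5, 0.002, -0.001, 0.802] rows>= 18.1
1 [0.0, 0.0, 110.0, -0.0, 0.0, -0.0] rows>= 2.6
1 [0.5, 0.0, 196.0, -0.0, 0.0, -0.0] rows>= 2.1
2 [-0.5, 0.0, -126.0, -0.0, 0.0, -0.0] rows>= 3.0
3 [-135.5, -37.0, -0.0, -0.0, 0.0, 0.471] rows>= 3.8
3 [-135.5, -37.0, 80.0, -0.0, 0.0, 0.471] rows>= 1.9
```

{"api": "play_rows", "payload": {"moves": [609.5,441,31.5,0.002,0,0.802,609.5,441,31.5,0.002,0,0.802,609.5,441,31.5,0.002,0,0.802,609.5,441,31.5,0.002,0,0.802,609.5,441,31.5,0.002,0,0.802,609.5,441,31.5,0.002,0,0.802,609.5,441,31.5,0.002,0,0.802,609.5,441,31.5,0.002,0,0.802,609.5,441,31.5,0.002,0,0.802,609.5,441,31.5,0.002,0,0.802,609.5,441,31.5,0.002,0,0.802,609.5,441,31.5,0.002,0,0.802], "hand": 40}}

```text
clock: 1.1
ee_pos: [0.4707, 0.0915, 0.2102]
ee_rot: [-2.616, 1.736, -0.0]
wrist_force: [0.9, 0.6, 0.6]
finger_gap: 0.04
finger_force: 0.0
```

```bash
python3 - <<'E'
from h import *
b=(.6075,-.1193,.004,1.97-np.pi)
print(sense()["ee_pos"],sense()["qpos"].round(2),sense()["finger_gap"])
plan([[up(b,.15)],[b]])
E
```

```text
[0.47074269 0.09150504 0.21016154] [ 0.52  0.12 -0.11 -0.   -1.34 -0.12] 0.04004517408880376
0 [247.5, -44.0, 60.0, -0.002, 0.001, -0.0] rows>= 6.2
1 [-0.0, -0.0, 146.0, 0.0, -0.0, -0.0] rows>= 3.5
```

{"api": "play_rows", "payload": {"moves": [247.5,-44,60,0,0,0,247.5,-44,60,0,0,0,247.5,-44,60,0,0,0,247.5,-44,60,0,0,0,247.5,-44,60,0,0,0,247.5,-44,60,0,0,0,247.5,-44,60,0,0,0,247.5,-44,60,0,0,0,247.5,-44,60,0,0,0,247.5,-44,60,0,0,0]}}

```text
clock: 1.93
ee_pos: [0.6068, -0.1166, 0.1506]
ee_rot: [-2.616, 1.735, -0.001]
wrist_force: [-1.2, -0.1, -0.3]
finger_gap: 0.0399
finger_force: 0.0
```

```bash
python3 - <<'E'
from h import *
b=(.6075,-.1193,.004,1.97-np.pi)
s=sense();print(s["clock"],s["ee_pos"],s["qpos"].round(2),s["joint_vel"].round(3))
g=gauge(.03,.026)
plan([[b],[up(b,.1),up(g,.1)],[g]])
E
```

```text
1.9333 [ 0.6067967  -0.11657701  0.15057898] [ 0.06  0.42  0.14 -0.   -1.29  0.34] [ 0.015 -0.016 -0.     0.001  0.     0.004]
0 [3.0, 0.5, 146.5, -0.002, 0.001, 0.0] rows>= 3.5
1 [-0.0, 0.0, -96.0, -0.0, -0.0, 0.0] rows>= 2.3
1 [-135.5, -37.0, -96.0, -0.0, -0.0, 0.472] rows>= 3.8
2 [-0.0, 0.0, 74.0, -0.0, -0.0, -0.0] rows>= 1.8
```

{"api": "play_rows", "payload": {"moves": [3,0.5,100,0,0,0,3,0.5,100,0,0,0,3,0.5,100,0,0,0,3,0.5,146.5,0,0,0,3,0.5,146.5,0,0,0,3,0.5,146.5,0,0,0,3,0.5,146.5,0,0,0]}}

```text
clock: 2.52
ee_pos: [0.6089, -0.1195, 0.0058]
ee_rot: [-2.617, 1.733, -0.004]
wrist_force: [1.2, 0.0, -0.2]
finger_gap: 0.0397
finger_force: 0.0
```

{"api": "play_rows", "payload": {"moves": [0,0,0,0,0,0,0,0,0,0,0,0,0,0,0,0,0,0,0,0,0,0,0,0,0,0,0,0,0,0,0,0,0,0,0,0], "hand": 0, "force": 40}}

```text
clock: 3.02
ee_pos: [0.6094, -0.1201, 0.0063]
ee_rot: [-2.615, 1.734, -0.006]
wrist_force: [-2.2, 2.6, 6.6]
finger_gap: 0.0127
finger_force: 41.4
```

```bash
python3 - <<'E'
from h import *
s=sense();print(s["clock"],s["ee_pos"],s["finger_gap"],s["finger_force"],s["wrist_force"])
g=gauge(.03,.026);p,r=start()
plan([[(*p[:2],.1,r),up(g,.1)],[g]])
E
```

```text
3.0167 [ 0.6093847  -0.12006993  0.0063009 ] 0.012688018974265592 41.39914333820343 [-2.19914549  2.55538977  6.56628224]
0 [0.0, -0.5, -93.5, 0.0, 0.0, 0.0] rows>= 2.2
0 [-137.0, -36.0, -93.5, -0.005, 0.0, 0.471] rows>= 3.8
1 [0.0, -0.0, 74.0, -0.0, 0.0, 0.0] rows>= 1.8
```

{"api": "play_rows", "payload": {"moves": [0,0,-93.5,0,0,0,0,0,-93.5,0,0,0,0,0,-93.5,0,0,0,-137,-36,-93.5,0,0,0.471,-137,-36,-93.5,0,0,0.471,-137,-36,-93.5,0,0,0.471,-137,-36,-93.5,0,0,0.471,-137,-36,-93.5,0,0,0.471,-137,-36,-93.5,0,0,0.471,-137,-36,-93.5,0,0,0.471]}}

```text
clock: 3.85
ee_pos: [0.588, 0.0199, 0.098]
ee_rot: [-2.14, 2.296, -0.001]
wrist_force: [-0.8, 0.6, -0.9]
finger_gap: 0.0124
finger_force: 40.5
```

```bash
python3 - <<'E'
from h import *
s=sense();print(s["clock"],s["ee_pos"],s["finger_gap"],s["joint_vel"].round(3))
for i in range(3): snapshot("side");print(sense()["ee_pos"])
g=gauge(.03,.026);p,r=start();print(g)
plan([[g]])
E
```

```text
3.85 [0.58795216 0.019877   0.0979583 ] 0.012351673690475708 [-0.021  0.006  0.     0.002  0.001 -0.001]
[0.58792941 0.0193927  0.09775395]
[0.58792349 0.01908647 0.09764462]
[0.58793225 0.01897544 0.0975247 ]
(np.float64(0.5889222735865158), np.float64(0.020041865756330296), 0.026, -1.6427963267948966)
0 [-1.0, -1.0, 71.5, -0.001, 0.001, -0.001] rows>= 1.7
```

{"api": "play_rows", "payload": {"moves": [0.5,-1,40,0,0,0,0.5,-1,60,0,0,0,0.5,-1,68.5,0,0,0,0.5,-1,68.5,0,0,0,0.5,-1,68.5,0,0,0]}}

```text
clock: 4.42
ee_pos: [0.5892, 0.0188, 0.0294]
ee_rot: [-2.138, 2.299, -0.001]
wrist_force: [0.7, -0.8, -1.2]
finger_gap: 0.0126
finger_force: 40.8
```

{"api": "play_rows", "payload": {"moves": [0,0,0,0,0,0,0,0,0,0,0,0,0,0,0,0,0,0,0,0,-40,0,0,0,0,0,-80,0,0,0,0,0,-120,0,0,0,0,0,-120,0,0,0,0,0,-120,0,0,0], "hand": 40}}

```text
clock: 5.08
ee_pos: [0.5906, 0.0196, 0.1525]
ee_rot: [-2.135, 2.294, -0.006]
wrist_force: [-0.4, -0.1, -1.3]
finger_gap: 0.0402
finger_force: 0.0
```

```bash
python3 - <<'E'
from h import *
b=(.6453,-.2064,.0015,2.143-np.pi)
s=sense();print(s["clock"],s["ee_pos"],s["finger_gap"])
plan([[up(b,.12)],[b]])
E
```

```text
5.0833 [0.59057715 0.0196019  0.1525292 ] 0.040176489137876886
0 [221.5, -70.5, 32.5, -0.009, 0.001, -0.644] rows>= 5.6
1 [0.0, 0.0, 118.5, 0.0, -0.0, -0.0] rows>= 2.8
```

{"api": "play_rows", "payload": {"moves": [221.5,-70.5,32.5,-0.009,0.001,-0.644,221.5,-70.5,32.5,-0.009,0.001,-0.644,221.5,-70.5,32.5,-0.009,0.001,-0.644,221.5,-70.5,32.5,-0.009,0.001,-0.644,221.5,-70.5,32.5,-0.009,0.001,-0.644,221.5,-70.5,32.5,-0.009,0.001,-0.644,221.5,-70.5,32.5,-0.009,0.001,-0.644,221.5,-70.5,32.5,-0.009,0.001,-0.644,221.5,-70.5,32.5,-0.009,0.001,-0.644,221.5,-70.5,32.5,-0.009,0.001,-0.644,221.5,-70.5,32.5,-0.009,0.001,-0.644]}}

```text
clock: 6.0
ee_pos: [0.6432, -0.2054, 0.1166]
ee_rot: [2.755, -1.5, -0.008]
wrist_force: [0.2, 0.4, 0.1]
finger_gap: 0.0401
finger_force: 0.0
```

{"api": "play_rows", "payload": {"moves": [0,0,40,0,0,0,0,0,80,0,0,0,0,0,105,0,0,0,0,0,118.5,0,0,0,0,0,118.5,0,0,0,0,0,118.5,0,0,0]}}

```text
clock: 6.5
ee_pos: [0.6427, -0.2055, -0.0012]
ee_rot: [2.755, -1.5, -0.007]
wrist_force: [-0.4, -0.9, 1.1]
finger_gap: 0.04
finger_force: 0.8
```

{"api": "play_rows", "payload": {"moves": [0,0,0,0,0,0,0,0,0,0,0,0,0,0,0,0,0,0,0,0,0,0,0,0,0,0,0,0,0,0,0,0,0,0,0,0], "hand": 0}}

```text
clock: 7.0
ee_pos: [0.6454, -0.2061, 0.0006]
ee_rot: [2.757, -1.501, 0.002]
wrist_force: [1.4, 1.8, 7.9]
finger_gap: 0.013
finger_force: 43.2
```

```bash
python3 - <<'E'
from h import *
b=(.6453,-.2064,.004,2.143-np.pi)
s=sense();p,r=start();print(s["clock"],s["ee_pos"],s["finger_gap"],s["wrist_force"])
print("bar in tool",r.inv().apply(np.array([b[0],b[1],.007])-p)*1000)
g=gauge(-.03,.1)
plan([[(*p[:2],.09,r),g]])
E
```

```text
7.0 [ 6.45381200e-01 -2.06063610e-01  5.68091424e-04] 0.013032094789987696 [1.39760638 1.77308898 7.91936967]
bar in tool [ 0.25330959  0.26019889 -6.4309665 ]
0 [0.0, 0.0, -89.5, 0.0, 0.0, 0.0] rows>= 2.1
0 [-256.5, -27.5, -100.0, 0.001, -0.003, 0.646] rows>= 6.2
```

{"api": "play_rows", "payload": {"moves": [0,0,-40,0,0,0,0,0,-80,0,0,0,-256.5,-27.5,-100,0,0,0.646,-256.5,-27.5,-100,0,0,0.646,-256.5,-27.5,-100,0,0,0.646,-256.5,-27.5,-100,0,0,0.646,-256.5,-27.5,-100,0,0,0.646,-256.5,-27.5,-100,0,0,0.646,-256.5,-27.5,-100,0,0,0.646,-256.5,-27.5,-100,0,0,0.646,-256.5,-27.5,-100,0,0,0.646,-256.5,-27.5,-100,0,0,0.646]}}

```text
clock: 8.0
ee_pos: [0.5273, 0.0239, 0.0981]
ee_rot: [2.134, -2.297, -0.005]
wrist_force: [0.3, -0.3, -0.7]
finger_gap: 0.0125
finger_force: 41.0
```

{"api": "play_rows", "payload": {"moves": [0,0,0,0,0,0,0,0,0,0,0,0]}}

```text
clock: 8.17
ee_pos: [0.5274, 0.0231, 0.0978]
ee_rot: [2.132, -2.298, -0.006]
wrist_force: [0.2, 0.9, -0.7]
finger_gap: 0.0128
finger_force: 41.0
```

```bash
python3 - <<'E'
from h import *
s=sense();print(s["clock"],s["ee_pos"],s["finger_gap"])
g=gauge(-.03,.016);plan([[g]])
E
```

```text
8.1667 [0.52741307 0.02312464 0.09776281] 0.012818201218480912
0 [-1.5, -2.0, 81.5, 0.007, -0.002, -0.003] rows>= 2.0
```

{"api": "play_rows", "payload": {"moves": [-1.5,-2,40,0.007,0,0,-1.5,-2,60,0.007,0,0,-1.5,-2,72,0.007,0,0,-1.5,-2,78,0.007,0,0,-1.5,-2,82,0.007,0,0,-1.5,-2,82,0.007,0,0]}}

```text
clock: 8.67
ee_pos: [0.5289, 0.0247, 0.0157]
ee_rot: [2.136, -2.301, 0.002]
wrist_force: [1.1, -0.0, -0.2]
finger_gap: 0.0127
finger_force: 41.0
```

{"api": "play_rows", "payload": {"moves": [0,0,0,0,0,0,0,0,0,0,0,0,0,0,0,0,0,0,0,0,-40,0,0,0,0,0,-80,0,0,0,0,0,-120,0,0,0,0,0,-120,0,0,0,0,0,-120,0,0,0], "hand": 40}}

```text
clock: 9.33
ee_pos: [0.5308, 0.0259, 0.1397]
ee_rot: [-2.134, 2.298, -0.008]
wrist_force: [0.9, 0.1, -0.9]
finger_gap: 0.0401
finger_force: 0.0
```

```bash
python3 - <<'E'
from h import *
b=(.5636,-.2077,.004,2.44-np.pi)
s=sense();print(s["clock"],s["ee_pos"],s["finger_gap"])
p,d=snapshot("top");crop(p,(250,150,410,285),5,"pics/c3.png")
plan([[up(b,.12)],[b]])
E
```

```text
9.3333 [0.53076325 0.02594874 0.13974912] 0.04008227032536717
0 [230.0, -51.5, 17.5, -0.002, -0.002, -0.943] rows>= 7.5
1 [0.0, 0.0, 116.0, -0.0, -0.0, -0.0] rows>= 2.8
```

View pics/c3.png

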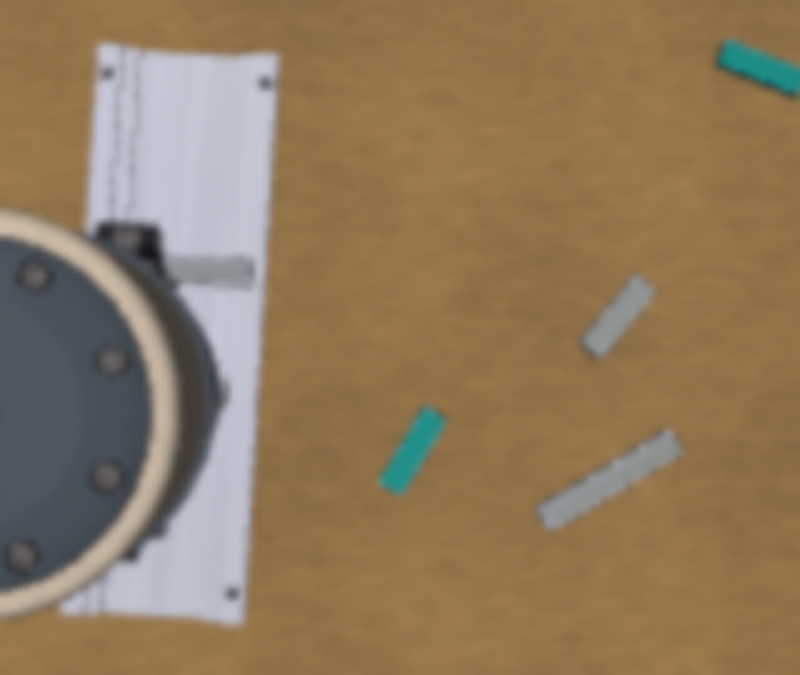

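{"api": "play_rows", "payload": {"moves": [230,-51.5,17.5,0,0,-0.943,230,-51.5,17.5,0,0,-0.943,230,-51.5,17.5,0,0,-0.943,230,-51.5,17.5,0,0,-0.943,230,-51.5,17.5,0,0,-0.943,230,-51.5,17.5,0,0,-0.943,230,-51.5,17.5,0,0,-0.943,230,-51.5,17.5,0,0,-0.943,230,-51.5,17.5,0,0,-0.943,230,-51.5,17.5,0,0,-0.943,230,-51.5,17.5,0,0,-0.943,230,-51.5,17.5,0,0,-0.943]}}

```text
clock: 10.38
ee_pos: [0.563, -0.2071, 0.1189]
ee_rot: [2.947, -1.081, 0.0]
wrist_force: [0.1, -0.1, 0.0]
finger_gap: 0.04
finger_force: 0.0
```

{"api": "play_rows", "payload": {"moves": [0,0,40,0,0,0,0,0,80,0,0,0,0,0,105,0,0,0,0,0,116,0,0,0,0,0,116,0,0,0,0,0,116,0,0,0]}}

```text
clock: 10.88
ee_pos: [0.564, -0.208, 0.0041]
ee_rot: [2.948, -1.079, 0.003]
wrist_force: [1.4, -0.2, 1.6]
finger_gap: 0.04
finger_force: 0.0
```

{"api": "play_rows", "payload": {"moves": [0,0,0,0,0,0,0,0,0,0,0,0,0,0,0,0,0,0,0,0,0,0,0,0,0,0,0,0,0,0,0,0,0,0,0,0], "hand": 0}}

```text
clock: 11.38
ee_pos: [0.5644, -0.2083, 0.005]
ee_rot: [2.949, -1.079, 0.007]
wrist_force: [-0.3, 1.0, 6.9]
finger_gap: 0.0127
finger_force: 42.1
```

```bash
python3 - <<'E'
from h import *
b=(.5635,-.2077,.004,2.44-np.pi)
s=sense();p,r=start();print(s["clock"],s["ee_pos"],s["finger_gap"],s["wrist_force"])
print("bar in tool",r.inv().apply(np.array([b[0],b[1],.007])-p)*1000)
g=gauge(-.09,.1)
plan([[(*p[:2],.09,r),g]])
E
```

```text
11.3833 [ 0.56443979 -0.20831897  0.0049868 ] 0.012670227863276094 [-0.2563973   0.99330183  6.86655228]
bar in tool [-1.10829855  0.13402369 -2.01817299]
0 [0.5, 0.0, -85.0, 0.0, 0.0, 0.0] rows>= 2.0
0 [-225.0, -119.5, -96.0, -0.002, -0.004, 0.941] rows>= 7.5
```

{"api": "play_rows", "payload": {"moves": [0,0,-40,0,0,0,0,0,-80,0,0,0,-224,-119.5,-96,0,0,0.941,-224,-119.5,-96,0,0,0.941,-224,-119.5,-96,0,0,0.941,-224,-119.5,-96,0,0,0.941,-224,-119.5,-96,0,0,0.941,-224,-119.5,-96,0,0,0.941,-224,-119.5,-96,0,0,0.941,-224,-119.5,-96,0,0,0.941,-224,-119.5,-96,0,0,0.941,-224,-119.5,-96,0,0,0.941]}}

```text
clock: 12.38
ee_pos: [0.4693, 0.0281, 0.0989]
ee_rot: [2.143, -2.296, 0.003]
wrist_force: [-0.1, -0.9, -0.2]
finger_gap: 0.013
finger_force: 41.3
```

{"api": "play_rows", "payload": {"moves": [0,0,0,0,0,0,0,0,0,0,0,0,0,0,0,0,0,0]}}

```text
clock: 12.63
ee_pos: [0.4694, 0.0273, 0.0984]
ee_rot: [2.139, -2.298, 0.002]
wrist_force: [-1.1, 0.4, -0.1]
finger_gap: 0.013
finger_force: 41.3
```

```bash
python3 - <<'E'
from h import *
s=sense();print(s["clock"],s["ee_pos"],s["finger_gap"])
g=gauge(-.09,.0115);plan([[g]])
E
```

```text
12.6333 [0.46936728 0.02726133 0.09839792] 0.01299944887025644
0 [-1.5, 0.0, 87.0, 0.0, -0.002, 0.0] rows>= 2.1
```

{"api": "play_rows", "payload": {"moves": [-0.5,0,40,0,0,0,-0.5,0,65,0,0,0,-0.5,0,75,0,0,0,-0.5,0,82,0,0,0,-0.5,0,87,0,0,0,-0.5,0,87,0,0,0,-0.5,0,87,0,0,0]}}

```text
clock: 13.22
ee_pos: [0.4701, 0.0283, 0.0122]
ee_rot: [2.14, -2.299, 0.004]
wrist_force: [0.0, -0.3, -0.6]
finger_gap: 0.0125
finger_force: 41.3
```

{"api": "play_rows", "payload": {"moves": [0,0,0,0,0,0,0,0,0,0,0,0,0,0,0,0,0,0,0,0,-40,0,0,0,0,0,-80,0,0,0,0,0,-120,0,0,0,0,0,-120,0,0,0,0,0,-120,0,0,0], "hand": 40}}

```text
clock: 13.88
ee_pos: [0.471, 0.0292, 0.1345]
ee_rot: [-2.137, 2.296, -0.007]
wrist_force: [0.2, 0.4, -0.6]
finger_gap: 0.0399
finger_force: 0.0
```

```bash
python3 - <<'E'
from h import *
b=(.4799,-.2012,.004,2.092-np.pi)
s=sense();print(s["clock"],s["ee_pos"],s["finger_gap"])
plan([[up(b,.12)],[b]])
E
```

```text
13.8833 [0.47103361 0.02920354 0.13446004] 0.039896185264554324
0 [229.0, -25.5, 14.5, -0.006, -0.001, -0.593] rows>= 5.5
1 [-0.0, 0.5, 116.0, -0.0, -0.0, 0.0] rows>= 2.8
```

{"api": "play_rows", "payload": {"moves": [229,-25.5,14.5,-0.006,0,-0.593,229,-25.5,14.5,-0.006,0,-0.593,229,-25.5,14.5,-0.006,0,-0.593,229,-25.5,14.5,-0.006,0,-0.593,229,-25.5,14.5,-0.006,0,-0.593,229,-25.5,14.5,-0.006,0,-0.593,229,-25.5,14.5,-0.006,0,-0.593,229,-25.5,14.5,-0.006,0,-0.593,229,-25.5,14.5,-0.006,0,-0.593,229,-25.5,14.5,-0.006,0,-0.593,229,-25.5,14.5,-0.006,0,-0.593]}}

```text
clock: 14.8
ee_pos: [0.4782, -0.2007, 0.1174]
ee_rot: [2.714, -1.57, -0.006]
wrist_force: [-0.2, 0.1, 0.1]
finger_gap: 0.04
finger_force: 0.0
```

{"api": "play_rows", "payload": {"moves": [0,0,40,0,0,0,0,0,80,0,0,0,0,0,105,0,0,0,0,0,115,0,0,0,0,0,115,0,0,0,0,0,115,0,0,0]}}

```text
clock: 15.3
ee_pos: [0.4785, -0.2018, 0.0035]
ee_rot: [2.715, -1.569, -0.003]
wrist_force: [0.1, -0.7, 0.1]
finger_gap: 0.0401
finger_force: 0.0
```

{"api": "play_rows", "payload": {"moves": [0,0,0,0,0,0,0,0,0,0,0,0,0,0,0,0,0,0,0,0,0,0,0,0,0,0,0,0,0,0,0,0,0,0,0,0], "hand": 0}}

```text
clock: 15.8
ee_pos: [0.4789, -0.2022, 0.0043]
ee_rot: [2.715, -1.571, -0.0]
wrist_force: [-1.0, 1.8, 6.6]
finger_gap: 0.0129
finger_force: 41.8
```

```bash
python3 - <<'E'
from h import *
b=(.4799,-.2012,.004,2.092-np.pi)
s=sense();p,r=start();print(s["clock"],s["ee_pos"],s["finger_gap"],s["wrist_force"])
print("bar in tool",r.inv().apply(np.array([b[0],b[1],.007])-p)*1000)
g=gauge(.09,.1)
plan([[(*p[:2],.09,r),g]])
E
```

```text
15.8 [ 0.47889013 -0.20223954  0.00429151] 0.012896043119486396 [-0.97328195  1.81996358  6.61117829]
bar in tool [-0.39198956 -1.38212188 -2.71523114]
0 [0.0, 0.5, -85.5, 0.0, 0.0, 0.0] rows>= 2.1
0 [-104.0, -255.5, -97.0, 0.003, -0.004, 0.593] rows>= 6.6
```

{"api": "play_rows", "payload": {"moves": [0,0,-40,0,0,0,0,0,-80,0,0,0,-104,-255.5,-97,0,0,0.593,-104,-255.5,-97,0,0,0.593,-104,-255.5,-97,0,0,0.593,-104,-255.5,-97,0,0,0.593,-104,-255.5,-97,0,0,0.593,-104,-255.5,-97,0,0,0.593,-104,-255.5,-97,0,0,0.593,-104,-255.5,-97,0,0,0.593,-104,-255.5,-97,0,0,0.593,-104,-255.5,-97,0,0,0.593]}}

```text
clock: 16.8
ee_pos: [0.6475, 0.0155, 0.0976]
ee_rot: [2.135, -2.295, -0.003]
wrist_force: [-0.6, -0.7, -1.0]
finger_gap: 0.0125
finger_force: 40.9
```

{"api": "play_rows", "payload": {"moves": [0,0,0,0,0,0,0,0,0,0,0,0,0,0,0,0,0,0]}}

```text
clock: 17.05
ee_pos: [0.6476, 0.0147, 0.0982]
ee_rot: [2.134, -2.297, -0.002]
wrist_force: [0.4, 0.6, -1.4]
finger_gap: 0.0126
finger_force: 40.9
```

```bash
python3 - <<'E'
from h import *
s=sense();print(s["clock"],s["ee_pos"],s["finger_gap"])
g=gauge(.09,.027);plan([[g]])
E
```

```text
17.05 [0.64758008 0.01467791 0.09821006] 0.012576430915629485
0 [-1.5, -1.5, 71.0, 0.005, -0.004, -0.001] rows>= 1.7
```

Place it, then retract clear of the camera view (toward the robot) and look.

{"api": "play_rows", "payload": {"moves": [-1,-1.5,40,0,0,0,-1,-1.5,55,0,0,0,-1,-1.5,65,0,0,0,-1,-1.5,71,0,0,0,-1,-1.5,71,0,0,0,-1,-1.5,71,0,0,0]}}

```text
clock: 17.55
ee_pos: [0.65, 0.0161, 0.028]
ee_rot: [2.137, -2.296, 0.0]
wrist_force: [0.2, 0.4, -1.2]
finger_gap: 0.0129
finger_force: 40.9
```

{"api": "play_rows", "payload": {"moves": [0,0,0,0,0,0,0,0,0,0,0,0,0,0,0,0,0,0,0,0,-40,0,0,0,0,0,-80,0,0,0,250,-100,-120,0,0,0,250,-100,-120,0,0,0,250,-100,-120,0,0,0,250,-100,-120,0,0,0,250,-100,-120,0,0,0,250,-100,-120,0,0,0,250,-100,-120,0,0,0], "hand": 40}}

```text
clock: 18.55
ee_pos: [0.7317, -0.2448, 0.1478]
ee_rot: [2.132, -2.298, 0.0]
wrist_force: [0.4, 0.4, -0.7]
finger_gap: 0.0399
finger_force: 0.0
```

```bash
python3 - <<'E'
from h import *
s=sense();print(s["clock"],s["ee_pos"],s["finger_gap"])
p,d=snapshot("top");cv2.imwrite("pics/top2.png",p[:,:,::-1]);np.save("top2.npy",d)
crop(p,(250,150,410,285),5,"pics/c4.png")
W=cloud("top",d).reshape(-1,3)
c,s_=np.cos(GA),np.sin(GA)
L=(W[:,:2]-[GX,GY])@np.array([[c,-s_],[s_,c]])
for x in(-90,-30,30,90):
    print(x,[round(float(np.median(W[(abs(L[:,0]*1000-x)<5)&(abs(L[:,1]*1000-y)<4),2]))*1000,1) for y in(-38,-30,-18,0,18,30,38)])
E
```

```text
18.55 [ 0.73171404 -0.24484678  0.14783506] 0.03992290606134345
-90 [542.9, nan, nan, 19.7, 19.2, 15.2, 21.4]
-30 [530.6, nan, nan, 24.9, 27.8, 26.8, 21.9]
30 [536.5, nan, nan, 36.5, 36.2, 36.9, 35.6]
90 [nan, nan, 35.2, 35.7, 36.0, 36.2, 36.1]
  return _methods._mean(a, axis=axis, dtype=dtype,
  ret = ret.dtype.type(ret / rcount)
```

View pics/c4.png

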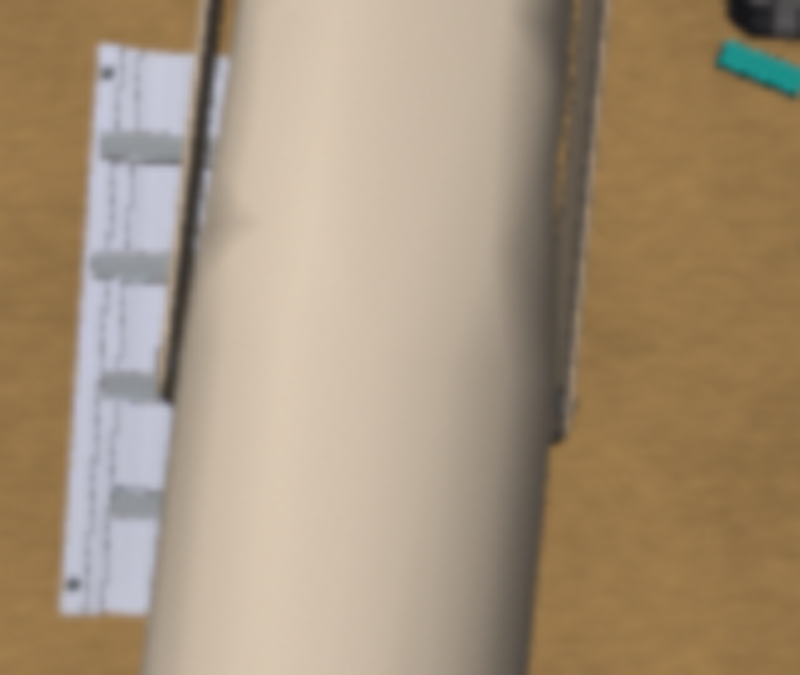

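```bash
python3 - <<'E'
from h import *
plan([[(.36,.35,.2,-1.1)]])
E
```

```text
0 [-566.5, 417.0, -54.0, 0.006, -0.005, -0.548] rows>= 16.9
```

{"api": "play_rows", "payload": {"moves": [-566.5,417,-54,0.006,-0.005,-0.548,-566.5,417,-54,0.006,-0.005,-0.548,-566.5,417,-54,0.006,-0.005,-0.548,-566.5,417,-54,0.006,-0.005,-0.548,-566.5,417,-54,0.006,-0.005,-0.548,-566.5,417,-54,0.006,-0.005,-0.548,-566.5,417,-54,0.006,-0.005,-0.548,-566.5,417,-54,0.006,-0.005,-0.548,-566.5,417,-54,0.006,-0.005,-0.548,-566.5,417,-54,0.006,-0.005,-0.548,-566.5,417,-54,0.006,-0.005,-0.548,-566.5,417,-54,0.006,-0.005,-0.548]}}

```text
clock: 19.6
ee_pos: [0.4646, 0.1834, 0.1863]
ee_rot: [-2.68, 1.634, 0.002]
wrist_force: [0.4, 1.5, -0.6]
finger_gap: 0.0404
finger_force: 0.0
```

{"api": "play_rows", "payload": {"moves": [-180,60,-20,0,0,0,-180,60,-20,0,0,0,-180,60,-20,0,0,0,-180,60,-20,0,0,0,-180,60,-20,0,0,0]}}

```text
clock: 20.02
ee_pos: [0.3277, 0.3166, 0.2072]
ee_rot: [-2.681, 1.63, 0.004]
wrist_force: [0.2, 0.5, 0.8]
finger_gap: 0.0397
finger_force: 0.0
```

```bash
cat > look.py <<'E'
from h import *
import sys
k=sys.argv[1]
s=sense();print(s["clock"],s["ee_pos"],s["finger_gap"])
p,d=snapshot("top");cv2.imwrite(f"pics/top{k}.png",p[:,:,::-1]);np.save(f"top{k}.npy",d)
c,s_=np.cos(GA),np.sin(GA)
W=cloud("top",d).reshape(-1,3)
L=(W[:,:2]-[GX,GY])@np.array([[c,-s_],[s_,c]])
hsv=cv2.cvtColor(np.ascontiguousarray(p[:,:,::-1]),cv2.COLOR_BGR2HSV).astype(int)
m=(abs(L[:,0])<.14)&(abs(L[:,1])<.047)&(hsv[...,2].ravel()<175)&(hsv[...,1].ravel()<60)&(W[:,2]>.012)
n,l,st,cc=cv2.connectedComponentsWithStats(m.reshape(400,640).astype(np.uint8))
for i in range(1,n):
    if st[i,4]<40: continue
    v,u=np.nonzero(l==i);z=np.median(W.reshape(400,640,3)[v,u,2])
    P=px2w("top",u,v,z)[:,:2];e=np.linalg.eigh(np.cov(P.T))[1][:,1]
    rc=cv2.minAreaRect((P*1000).astype(np.float32));q=np.array(rc[0])/1000-[GX,GY]
    print("n",st[i,4],"z",z.round(4),"rect",np.round(rc[0],1),np.round(rc[1],1),"axis",round(np.arctan2(e[1],e[0])%np.pi,3),"in gauge",(q@np.array([[c,-s_],[s_,c]])*1000).round(1))
E
python3 look.py 3; python3 -c "
from h import *
p=cv2.imread('pics/top3.png')[:,:,::-1];crop(p,(250,150,475,285),3.5,'pics/c5.png')"
```

```text
20.0167 [0.32769361 0.3166018  0.20716174] 0.039692110875562896
n 183 z 0.0359 rect [649.8  15.2] [78.8 15.8] axis 1.498 in gauge [91.1 -0.4]
n 173 z 0.0358 rect [589.5  19.6] [80.9 15.2] axis 1.509 in gauge [30.7 -0.4]
n 133 z 0.028 rect [529.8  24.3] [63.7 13.8] axis 1.487 in gauge [-29.2  -0. ]
n 108 z 0.0201 rect [471.1  30.4] [48.1 12.6] axis 1.524 in gauge [-88.3   1.8]
```

View pics/c5.png

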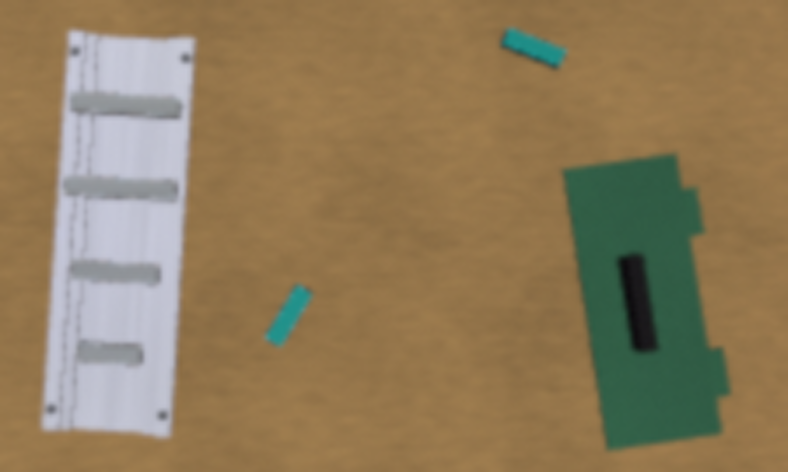

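```bash
python3 - <<'E'
from h import *
d=np.load("top0.npy");W=cloud("top",d)[190:255,130:245].reshape(-1,3)
ca=.055
for C in[(.546,.270)]:
    c,s=np.cos(ca),np.sin(ca);L=(W[:,:2]-C)@np.array([[c,-s],[s,c]])*1000
    print("along y: z by y, at x in back bank")
    for x0,x1 in((-30,0),(20,25),(34,40)):
        k=(L[:,0]>x0)&(L[:,0]<x1)
        print(x0,[(y,int(round(float(np.median(W[k&(abs(L[:,1]-y)<1.5),2]))*1000))) for y in list(range(-114,-98,3))+list(range(98,116,3)) if (k&(abs(L[:,1]-y)<1.5)).any()])
    for y0,y1 in((-95,-80),(-10,10),(80,90)):
        k=(L[:,1]>y0)&(L[:,1]<y1)
        print("x prof",y0,[(x,int(round(float(np.median(W[k&(abs(L[:,0]-x)<1.5),2]))*1000))) for x in range(-60,66,3) if (k&(abs(L[:,0]-x)<1.5)).any()])
    # yaw fit from outer back edge : top silhouettes
    k=(W[:,2]>.034)&(W[:,2]<.05)
    r=cv2.minAreaRect((W[k][:,:2]*1000).astype(np.float32));print(r)
E
```

```text
along y: z by y, at x in back bank
-30 [(-114, 2), (-111, 1), (-108, 2), (-105, 15), (-102, 38), (-99, 33), (98, 5), (101, 5), (104, 18), (107, 21), (110, 37)]
20 [(-114, 1), (-111, -2), (-108, 3), (-105, 20), (-102, 37), (-99, 35), (98, 7), (101, 4), (104, 16), (107, 18), (110, 38)]
34 [(-114, 1), (-111, 1), (-108, 1), (-105, 14), (-102, 38), (-99, 35), (98, 4), (101, 5), (104, 27), (107, 34)]
x prof -95 [(-60, 1), (-57, 1), (-54, 1), (-51, 2), (-48, 44), (-45, 5), (-42, 3), (-39, 4), (-36, 4), (-33, 4), (-30, 4), (-27, 4), (-24, 4), (-21, 3), (-18, 4), (-15, 4), (-12, 5), (-9, 3), (-6, 4), (-3, 3), (0, 3), (3, 3), (6, 4), (9, 5), (12, 34), (15, 34), (18, 35), (21, 33), (24, 34), (27, 34), (30, 35), (33, 33), (36, 34), (39, 35), (42, 33), (45, 36), (48, 39), (51, 38), (54, 1), (57, 1), (60, 2), (63, 2)]
x prof -10 [(-60, 2), (-57, 1), (-54, 2), (-51, 1), (-48, 44), (-45, 5), (-42, 5), (-39, 4), (-36, 4), (-33, 4), (-30, 4), (-27, 4), (-24, 4), (-21, 4), (-18, 4), (-15, 3), (-12, 3), (-9, 3), (-6, 5), (-3, 5), (0, 4), (3, 3), (6, 4), (9, 4), (12, 4), (15, 4), (18, 4), (21, 5), (24, 4), (27, 13), (30, 33), (33, 35), (36, 34), (39, 36), (42, 34), (45, 34), (48, 39), (51, 37), (54, 1), (57, 1), (60, 1), (63, 1)]
x prof 80 [(-60, 1), (-57, 0), (-54, 1), (-48, 45), (-45, 5), (-42, 3), (-39, 6), (-36, 4), (-33, 4), (-30, 5), (-27, 4), (-24, 4), (-21, 5), (-18, 4), (-15, 4), (-12, 4), (-9, 3), (-6, 4), (-3, 5), (0, 5), (3, 3), (6, 3), (9, 2), (12, 3), (15, 5), (18, 5), (21, 3), (24, 5), (27, 5), (30, 4), (33, 3), (36, 5), (39, 3), (42, 6), (45, 7), (48, 54), (51, 54), (54, 54), (57, 53), (60, 55)]
((550.7215576171875, 273.1790466308594), (109.74024200439453, 216.68853759765625), 3.1121115684509277)
```

```bash
cat >> h.py <<'E'
CX,CY,CA=.5463,.2730,.054
def case(x,y,z): return (CX+x*np.cos(CA)-y*np.sin(CA),CY+x*np.sin(CA)+y*np.cos(CA),z,CA)
E
python3 - <<'E'
from h import *
b=gauge(.091,.0245);c=case(-.002,.065,.1)
print(c)
e=plan([[up(b,.1)],[b]])
plan([[up(b,.12),c],[up(c,.016)]],*e)
E
```

```text
(np.float64(0.5407946209027837), np.float64(0.3377973055072195), 0.1, 0.054)
0 [418.5, -146.5, 105.5, -0.001, 0.006, 0.552] rows>= 10.9
1 [-0.0, -0.0, 75.5, 0.0, 0.0, -0.0] rows>= 1.8
0 [-0.5, -0.0, -95.5, 0.0, 0.0, -0.0] rows>= 2.3
0 [-313.5, 132.0, -75.5, -0.0, 0.0, -1.697] rows>= 13.6
1 [0.0, -0.0, 84.0, -0.0, 0.0, -0.0] rows>= 2.0
```

{"api": "play_rows", "payload": {"moves": [418.5,-146.5,105.5,0,0.006,0.552,418.5,-146.5,105.5,0,0.006,0.552,418.5,-146.5,105.5,0,0.006,0.552,418.5,-146.5,105.5,0,0.006,0.552,418.5,-146.5,105.5,0,0.006,0.552,418.5,-146.5,105.5,0,0.006,0.552,418.5,-146.5,105.5,0,0.006,0.552,418.5,-146.5,105.5,0,0.006,0.552,418.5,-146.5,105.5,0,0.006,0.552,418.5,-146.5,105.5,0,0.006,0.552,418.5,-146.5,105.5,0,0.006,0.552,418.5,-146.5,105.5,0,0.006,0.552]}}

```text
clock: 21.07
ee_pos: [0.654, 0.0046, 0.0957]
ee_rot: [2.126, -2.305, 0.002]
wrist_force: [-1.1, 1.6, -1.6]
finger_gap: 0.0403
finger_force: 0.0
```

{"api": "play_rows", "payload": {"moves": [0,0,0,0,0,0,0,0,0,0,0,0]}}

```text
clock: 21.23
ee_pos: [0.652, 0.0097, 0.0995]
ee_rot: [2.133, -2.303, 0.004]
wrist_force: [0.7, -0.5, 0.7]
finger_gap: 0.04
finger_force: 0.0
```

```bash
python3 - <<'E'
from h import *
b=gauge(.091,.0245)
s=sense();print(s["clock"],s["ee_pos"],s["joint_vel"].round(2))
e=plan([[b]])
E
```

```text
21.2333 [0.65196181 0.00968133 0.09947702] [ 0.03 -0.03 -0.01  0.    0.   -0.  ]
0 [-6.0, 2.5, 75.0, -0.0, -0.003, -0.005] rows>= 1.8
```

{"api": "play_rows", "payload": {"moves": [-5,2,40,0,0,0,-5,2,65,0,0,0,-5,2,75,0,0,0,-5,2,75,0,0,0,-5,2,75,0,0,0]}}

```text
clock: 21.65
ee_pos: [0.6509, 0.0153, 0.026]
ee_rot: [2.136, -2.302, 0.006]
wrist_force: [0.3, -0.4, 1.4]
finger_gap: 0.0404
finger_force: 0.0
```

{"api": "play_rows", "payload": {"moves": [0,0,0,0,0,0,0,0,0,0,0,0,0,0,0,0,0,0,0,0,0,0,0,0,0,0,0,0,0,0], "hand": 0}}

```text
clock: 22.07
ee_pos: [0.6518, 0.015, 0.0269]
ee_rot: [-2.135, 2.303, -0.008]
wrist_force: [-1.0, 0.9, 6.7]
finger_gap: 0.0123
finger_force: 42.4
```

```bash
python3 - <<'E'
from h import *
p,r=start();c=case(-.002,.065,.1);s=sense();print(s["clock"],p,s["finger_gap"])
plan([[(*p[:2],.12,r),c],[up(c,.016)]])
E
```

```text
22.0667 [0.65177003 0.01501486 0.02688911] 0.012339294219997167
0 [0.0, -0.5, -93.0, 0.0, 0.0, 0.0] rows>= 2.2
0 [-313.5, 134.5, -74.5, -0.001, -0.006, -1.7] rows>= 13.6
1 [-0.0, 0.0, 84.0, -0.0, 0.0, -0.0] rows>= 2.0
```

{"api": "play_rows", "payload": {"moves": [0,0,-42,0,0,0,0,0,-83,0,0,0,-313.5,134.5,-74.5,0,0,-1.2,-313.5,134.5,-74.5,0,0,-1.2,-313.5,134.5,-74.5,0,0,-1.2,-313.5,134.5,-74.5,0,0,-1.2,-313.5,134.5,-74.5,0,0,-1.2,-313.5,134.5,-74.5,0,0,-1.2,-313.5,134.5,-74.5,0,0,-1.2,-313.5,134.5,-74.5,0,0,-1.2,-313.5,134.5,-74.5,0,0,-1.2,-313.5,134.5,-74.5,0,0,-1.2]}}

```text
clock: 23.07
ee_pos: [0.5386, 0.3411, 0.0978]
ee_rot: [3.065, -0.68, 0.001]
wrist_force: [0.0, -0.5, -0.8]
finger_gap: 0.0127
finger_force: 41.5
```

{"api": "play_rows", "payload": {"moves": [0,0,0,0,0,-0.5,0,0,0,0,0,-0.5,0,0,0,0,0,-0.5,0,0,0,0,0,-0.5,0,0,0,0,0,-0.5,0,0,0,0,0,-0.5,0,0,0,0,0,-0.5]}}

```text
clock: 23.65
ee_pos: [0.5401, 0.3377, 0.098]
ee_rot: [3.137, 0.078, 0.0]
wrist_force: [0.1, 0.3, -1.4]
finger_gap: 0.0128
finger_force: 41.5
```

```bash
python3 - <<'E'
from h import *
p,r=start();c=case(-.002,.065,.016);s=sense();print(s["clock"],p,s["finger_gap"],s["qpos"].round(2))
plan([[c]])
E
```

```text
23.65 [0.54010194 0.33774034 0.09799703] 0.01278691364372686 [ 0.81  0.49  0.11  0.   -1.2   0.81]
0 [0.5, -0.5, 82.0, 0.003, -0.0, -0.005] rows>= 2.0
```

{"api": "play_rows", "payload": {"moves": [0.5,-0.5,40,0,0,0,0.5,-0.5,65,0,0,0,0.5,-0.5,78,0,0,0,0.5,-0.5,83,0,0,0,0.5,-0.5,83,0,0,0]}}

```text
clock: 24.07
ee_pos: [0.5403, 0.3374, 0.0146]
ee_rot: [3.136, 0.08, -0.001]
wrist_force: [-0.2, 0.0, -0.8]
finger_gap: 0.0124
finger_force: 43.6
```

{"api": "play_rows", "payload": {"moves": [0,0,0,0,0,0,0,0,0,0,0,0,0,0,0,0,0,0,0,0,-40,0,0,0,0,0,-80,0,0,0,0,0,-100,0,0,0,0,0,-100,0,0,0,0,0,-100,0,0,0,0,0,-100,0,0,0], "hand": 24}}

```text
clock: 24.82
ee_pos: [0.5402, 0.3383, 0.1147]
ee_rot: [3.137, 0.083, -0.001]
wrist_force: [-0.4, -0.7, -1.0]
finger_gap: 0.024
finger_force: 0.0
```

```bash
python3 - <<'E'
from h import *
p,r=start();b=gauge(.031,.0245);s=sense();print(s["clock"],p,s["finger_gap"])
plan([[up(b,.1)],[b]])
E
```

```text
24.8167 [0.54015529 0.33828097 0.11466659] 0.024017757305958832
0 [33.0, 320.5, 15.5, 0.003, -0.002, 1.696] rows>= 13.6
1 [-0.0, 0.0, 75.5, -0.0, 0.0, -0.0] rows>= 1.8
```

{"api": "play_rows", "payload": {"moves": [33,320.5,5,0,0,1.4,33,320.5,5,0,0,1.4,33,320.5,5,0,0,1.4,33,320.5,5,0,0,1.4,33,320.5,5,0,0,1.4,33,320.5,5,0,0,1.4,33,320.5,5,0,0,1.4,33,320.5,5,0,0,1.4,33,320.5,5,0,0,1.4,33,320.5,5,0,0,1.4,33,320.5,5,0,0,1.4,33,320.5,5,0,0,1.4], "hand": 40}}

```text
clock: 25.82
ee_pos: [0.5897, 0.0194, 0.1094]
ee_rot: [2.445, -1.966, 0.001]
wrist_force: [0.4, 0.4, 0.1]
finger_gap: 0.0401
finger_force: 0.0
```

{"api": "play_rows", "payload": {"moves": [0,0,10,0,0,0.296,0,0,10,0,0,0.296,0,0,10,0,0,0.296,0,0,10,0,0,0.296,0,0,10,0,0,0.296,0,0,10,0,0,0.296]}}

```text
clock: 26.32
ee_pos: [0.5902, 0.0199, 0.1003]
ee_rot: [2.14, -2.296, 0.003]
wrist_force: [0.5, 0.7, -0.7]
finger_gap: 0.0398
finger_force: 0.0
```

```bash
python3 - <<'E'
from h import *
p,r=start();b=gauge(.031,.0235);s=sense();print(s["clock"],p,s["finger_gap"])
plan([[b]])
E
```

```text
26.3167 [0.59020171 0.01992604 0.1003038 ] 0.039814315210406494
0 [-0.5, 0.0, 77.0, 0.001, -0.004, 0.002] rows>= 1.8
```

{"api": "play_rows", "payload": {"moves": [0,0,40,0,0,0,0,0,65,0,0,0,0,0,77,0,0,0,0,0,77,0,0,0,0,0,77,0,0,0]}}

```text
clock: 26.73
ee_pos: [0.5904, 0.0195, 0.0237]
ee_rot: [2.139, -2.296, 0.004]
wrist_force: [0.4, -0.5, 0.7]
finger_gap: 0.0399
finger_force: 0.0
```

{"api": "play_rows", "payload": {"moves": [0,0,0,0,0,0,0,0,0,0,0,0,0,0,0,0,0,0,0,0,0,0,0,0,0,0,0,0,0,0], "hand": 0}}

```text
clock: 27.15
ee_pos: [0.5917, 0.0199, 0.0256]
ee_rot: [-2.14, 2.299, -0.007]
wrist_force: [-0.8, 0.4, 5.8]
finger_gap: 0.0126
finger_force: 43.1
```

```bash
python3 - <<'E'
from h import *
p,r=start();c=case(-.002,.076,.1);s=sense();print(s["clock"],p,s["finger_gap"])
plan([[(*p[:2],.12,r),c]])
E
```

```text
27.15 [0.59165227 0.0199379  0.02558402] 0.012630316676243076
0 [0.5, -0.5, -94.5, 0.0, 0.0, 0.0] rows>= 2.3
0 [-324.0, 74.5, -75.5, -0.0, -0.005, -1.696] rows>= 13.6
```

{"api": "play_rows", "payload": {"moves": [0,0,-42,0,0,0,0,0,-83,0,0,0,-324,74.5,-75.5,0,0,-1.2,-324,74.5,-75.5,0,0,-1.2,-324,74.5,-75.5,0,0,-1.2,-324,74.5,-75.5,0,0,-1.2,-324,74.5,-75.5,0,0,-1.2,-324,74.5,-75.5,0,0,-1.2,-324,74.5,-75.5,0,0,-1.2,-324,74.5,-75.5,0,0,-1.2,-324,74.5,-75.5,0,0,-1.2,-324,74.5,-75.5,0,0,-1.2]}}

```text
clock: 28.15
ee_pos: [0.5383, 0.3511, 0.0975]
ee_rot: [3.065, -0.674, 0.0]
wrist_force: [0.1, -0.6, -1.6]
finger_gap: 0.0126
finger_force: 42.2
```

{"api": "play_rows", "payload": {"moves": [0,0,0,0,0,-0.496,0,0,0,0,0,-0.496,0,0,0,0,0,-0.496,0,0,0,0,0,-0.496,0,0,0,0,0,-0.496,0,0,0,0,0,-0.496,0,0,0,0,0,-0.496]}}

```text
clock: 28.73
ee_pos: [0.5394, 0.3484, 0.0983]
ee_rot: [3.137, 0.078, -0.0]
wrist_force: [0.8, 0.5, -1.3]
finger_gap: 0.0127
finger_force: 42.2
```

```bash
python3 - <<'E'
from h import *
p,r=start();c=case(-.002,.076,.024);s=sense();print(s["clock"],p,s["finger_gap"])
plan([[c]])
p,d=snapshot("top");crop(p,(130,180,290,280),5,"pics/c6.png")
E
```

```text
28.7333 [0.53943706 0.34843078 0.09826408] 0.012655414792839463
0 [1.0, -0.5, 74.5, 0.003, 0.0, -0.004] rows>= 1.8
```

View pics/c6.png

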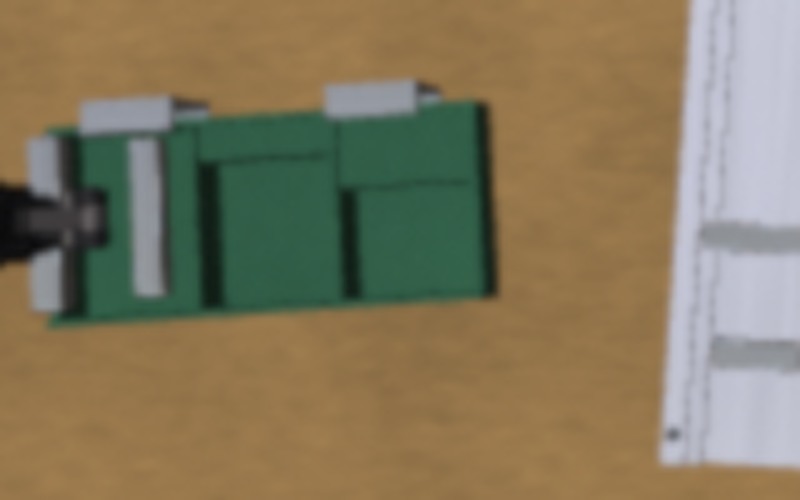

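{"api": "play_rows", "payload": {"moves": [1,0.5,40,0,0,0,1,0.5,60,0,0,0,1,0.5,70,0,0,0,1,0.5,74,0,0,0,1,0.5,74,0,0,0]}}

```text
clock: 29.2
ee_pos: [0.5431, 0.3489, 0.0273]
ee_rot: [3.139, 0.083, 0.01]
wrist_force: [2.0, -0.2, 8.7]
finger_gap: 0.0129
finger_force: 48.4
```

{"api": "play_rows", "payload": {"moves": [0,0,0,0,0,0,0,0,0,0,0,0,0,0,0,0,0,0,0,0,-40,0,0,0,0,0,-80,0,0,0,0,0,-90,0,0,0,0,0,-90,0,0,0,0,0,-90,0,0,0,0,0,-90,0,0,0], "hand": 21}}

```text
clock: 29.95
ee_pos: [0.5398, 0.3477, 0.113]
ee_rot: [3.136, 0.083, -0.003]
wrist_force: [0.2, 0.1, -0.6]
finger_gap: 0.0212
finger_force: 0.0
```

```bash
python3 - <<'E'
from h import *
p,r=start();b=gauge(-.0295,.016);s=sense();print(s["clock"],p,s["finger_gap"])
plan([[up(b,.1)]])
E
```

```text
29.95 [0.53979338 0.34767869 0.11300668] 0.021202127103369005
0 [-27.0, 322.5, 14.5, 0.005, -0.002, 1.696] rows>= 13.6
```

{"api": "play_rows", "payload": {"moves": [-27,322.5,5,0,0,1.4,-27,322.5,5,0,0,1.4,-27,322.5,5,0,0,1.4,-27,322.5,5,0,0,1.4,-27,322.5,5,0,0,1.4,-27,322.5,5,0,0,1.4,-27,322.5,5,0,0,1.4,-27,322.5,5,0,0,1.4,-27,322.5,5,0,0,1.4,-27,322.5,5,0,0,1.4,-27,322.5,5,0,0,1.4,-27,322.5,5,0,0,1.4], "hand": 40}}

```text
clock: 30.95
ee_pos: [0.5297, 0.0239, 0.1088]
ee_rot: [2.444, -1.965, 0.0]
wrist_force: [0.4, -0.4, 0.1]
finger_gap: 0.0398
finger_force: 0.0
```

{"api": "play_rows", "payload": {"moves": [0,0,10,0,0,0.296,0,0,10,0,0,0.296,0,0,10,0,0,0.296,0,0,10,0,0,0.296,0,0,10,0,0,0.296,0,0,10,0,0,0.296]}}

```text
clock: 31.45
ee_pos: [0.5303, 0.0245, 0.0997]
ee_rot: [2.14, -2.296, 0.003]
wrist_force: [-0.1, -0.8, -0.4]
finger_gap: 0.0399
finger_force: 0.0
```

```bash
python3 - <<'E'
from h import *
p,r=start();b=gauge(-.0295,.016);s=sense();print(s["clock"],p,s["finger_gap"])
plan([[b]])
p,d=snapshot("top");np.save("top7.npy",d);crop(p,(130,180,470,290),2.35,"pics/c7.png")
W=cloud("top",d)[190:255,130:245].reshape(-1,3);c,s=np.cos(CA),np.sin(CA);L=(W[:,:2]-[CX,CY])@np.array([[c,-s],[s,c]])*1000
for x in(-35,-20,0,20,34):
    print(x,[int(round(float(np.median(W[(abs(L[:,0]-x)<4)&(abs(L[:,1]-y)<2),2]))*1000)) for y in range(38,106,4)])
E
```

```text
31.45 [0.5303242  0.0244714  0.09972335] 0.03991211270817515
0 [-0.0, 0.5, 83.5, 0.001, -0.004, 0.002] rows>= 2.0
  return _methods._mean(a, axis=axis, dtype=dtype,
  ret = ret.dtype.type(ret / rcount)
Traceback (most recent call last):
ValueError: cannot convert float NaN to integer
```

View pics/c7.png

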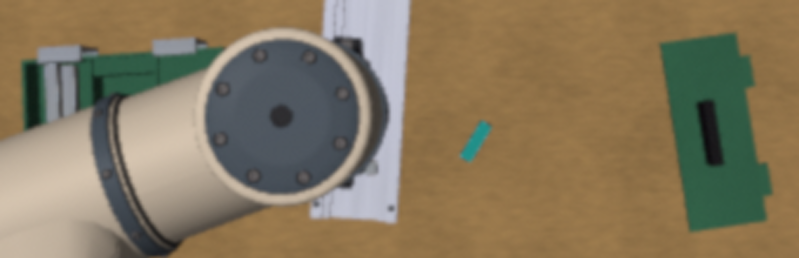

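{"api": "play_rows", "payload": {"moves": [0,0.5,40,0,0,0,0,0.5,70,0,0,0,0,0.5,83.5,0,0,0,0,0.5,83.5,0,0,0,0,0.5,83.5,0,0,0]}}

```text
clock: 31.92
ee_pos: [0.5301, 0.0241, 0.0167]
ee_rot: [2.139, -2.296, 0.004]
wrist_force: [0.4, 0.7, 0.5]
finger_gap: 0.0404
finger_force: 0.0
```

{"api": "play_rows", "payload": {"moves": [0,0,0,0,0,0,0,0,0,0,0,0,0,0,0,0,0,0,0,0,0,0,0,0,0,0,0,0,0,0], "hand": 0}}

```text
clock: 32.33
ee_pos: [0.5315, 0.0247, 0.0186]
ee_rot: [-2.14, 2.299, -0.007]
wrist_force: [-1.1, 0.7, 5.7]
finger_gap: 0.0124
finger_force: 42.6
```

```bash
python3 - <<'E'
from h import *
p,r=start();c=case(-.009,.0,.1);s=sense();print(s["clock"],p,s["finger_gap"])
plan([[(*p[:2],.12,r),c]])
E
```

```text
32.3333 [0.53151384 0.02466351 0.01859058] 0.012409974681770354
0 [0.0, -0.5, -101.5, 0.0, 0.0, 0.0] rows>= 2.4
0 [-247.5, 11.5, -82.0, -0.001, -0.005, -1.696] rows>= 13.6
```

{"api": "play_rows", "payload": {"moves": [0,0,-42,0,0,0,0,0,-83,0,0,0,-247.5,11.5,-82,0,0,-1.2,-247.5,11.5,-82,0,0,-1.2,-247.5,11.5,-82,0,0,-1.2,-247.5,11.5,-82,0,0,-1.2,-247.5,11.5,-82,0,0,-1.2,-247.5,11.5,-82,0,0,-1.2,-247.5,11.5,-82,0,0,-1.2,-247.5,11.5,-82,0,0,-1.2,-247.5,11.5,-82,0,0,-1.2,-247.5,11.5,-82,0,0,-1.2]}}

```text
clock: 33.33
ee_pos: [0.5363, 0.2727, 0.0981]
ee_rot: [3.064, -0.678, 0.001]
wrist_force: [0.0, 0.4, -1.4]
finger_gap: 0.0127
finger_force: 41.8
```

{"api": "play_rows", "payload": {"moves": [0,0,0,0,0,-0.496,0,0,0,0,0,-0.496,0,0,0,0,0,-0.496,0,0,0,0,0,-0.496,0,0,0,0,0,-0.496,0,0,0,0,0,-0.496,0,0,0,0,0,-0.496]}}

```text
clock: 33.92
ee_pos: [0.5366, 0.2723, 0.0982]
ee_rot: [3.137, 0.078, 0.0]
wrist_force: [-0.4, 0.2, -0.7]
finger_gap: 0.0129
finger_force: 41.8
```

```bash
python3 - <<'E'
from h import *
p,r=start();c=case(-.009,0,.015);s=sense();print(s["clock"],p,s["finger_gap"])
plan([[c]])
E
```

```text
33.9167 [0.53655325 0.27231177 0.09815424] 0.012941634610146148
0 [1.0, -0.5, 83.0, 0.003, -0.0, -0.004] rows>= 2.0
```

{"api": "play_rows", "payload": {"moves": [0.5,-0.5,40,0,0,0,0.5,-0.5,65,0,0,0,0.5,-0.5,78,0,0,0,0.5,-0.5,83,0,0,0,0.5,-0.5,83,0,0,0]}}

```text
clock: 34.33
ee_pos: [0.5365, 0.272, 0.0139]
ee_rot: [3.136, 0.081, -0.003]
wrist_force: [-0.1, -1.0, -1.0]
finger_gap: 0.0126
finger_force: 41.8
```

{"api": "play_rows", "payload": {"moves": [0,0,0,0,0,0,0,0,0,0,0,0,0,0,0,0,0,0,0,0,-40,0,0,0,0,0,-80,0,0,0,0,0,-100,0,0,0,0,0,-100,0,0,0,0,0,-100,0,0,0,0,0,-100,0,0,0], "hand": 26}}

```text
clock: 35.08
ee_pos: [0.5367, 0.2729, 0.1151]
ee_rot: [3.138, 0.083, 0.0]
wrist_force: [0.2, 0.3, -0.5]
finger_gap: 0.026
finger_force: 0.0
```

```bash
python3 - <<'E'
from h import *
p,r=start();b=gauge(-.0885,.009);s=sense();print(s["clock"],p,s["finger_gap"])
plan([[up(b,.1)]])
E
```

```text
35.0833 [0.53673289 0.27286818 0.11513873] 0.025985019947439177
0 [-79.0, 240.5, 16.0, 0.002, -0.002, 1.696] rows>= 13.6
```

{"api": "play_rows", "payload": {"moves": [-79,240.5,6,0,0,1.4,-79,240.5,6,0,0,1.4,-79,240.5,6,0,0,1.4,-79,240.5,6,0,0,1.4,-79,240.5,6,0,0,1.4,-79,240.5,6,0,0,1.4,-79,240.5,6,0,0,1.4,-79,240.5,6,0,0,1.4,-79,240.5,6,0,0,1.4,-79,240.5,6,0,0,1.4,-79,240.5,6,0,0,1.4,-79,240.5,6,0,0,1.4], "hand": 40}}

```text
clock: 36.08
ee_pos: [0.4701, 0.0281, 0.1087]
ee_rot: [2.445, -1.965, 0.001]
wrist_force: [-0.1, 0.3, 0.5]
finger_gap: 0.0401
finger_force: 0.0
```

{"api": "play_rows", "payload": {"moves": [0,0,10,0,0,0.296,0,0,10,0,0,0.296,0,0,10,0,0,0.296,0,0,10,0,0,0.296,0,0,10,0,0,0.296,0,0,10,0,0,0.296]}}

```text
clock: 36.58
ee_pos: [0.4706, 0.0284, 0.0994]
ee_rot: [2.14, -2.296, 0.003]
wrist_force: [0.6, -0.3, 0.4]
finger_gap: 0.0397
finger_force: 0.0
```

```bash
python3 - <<'E'
from h import *
p,r=start();b=gauge(-.0885,.010);s=sense();print(s["clock"],p,s["finger_gap"])
plan([[b]])
E
```

```text
36.5833 [0.47063274 0.02836073 0.09942043] 0.039704454516448426
0 [-0.5, -0.0, 89.5, 0.0, -0.004, 0.002] rows>= 2.1
```

{"api": "play_rows", "payload": {"moves": [-1,0,40,0,0,0,-1,0,75,0,0,0,-1,0,89,0,0,0,-1,0,89,0,0,0,-1,0,89,0,0,0]}}

```text
clock: 37.0
ee_pos: [0.4709, 0.0289, 0.0107]
ee_rot: [2.139, -2.296, 0.004]
wrist_force: [0.9, -0.2, 0.5]
finger_gap: 0.0402
finger_force: 0.0
```

{"api": "play_rows", "payload": {"moves": [0,0,0,0,0,0,0,0,0,0,0,0,0,0,0,0,0,0,0,0,0,0,0,0,0,0,0,0,0,0], "hand": 0}}

```text
clock: 37.42
ee_pos: [0.4724, 0.0296, 0.0125]
ee_rot: [-2.14, 2.298, -0.007]
wrist_force: [-1.2, 0.8, 7.2]
finger_gap: 0.0127
finger_force: 41.6
```

```bash
python3 - <<'E'
from h import *
p,r=start();c=case(-.018,-.07,.1);s=sense();print(s["clock"],p,s["finger_gap"])
plan([[(*p[:2],.12,r),c]])
E
```

```text
37.4167 [0.47242696 0.02959681 0.01253995] 0.012694783690245872
0 [0.0, -0.5, -107.5, 0.0, 0.0, 0.0] rows>= 2.6
0 [-176.0, -47.5, -87.5, -0.001, -0.005, -1.696] rows>= 13.6
```

{"api": "play_rows", "payload": {"moves": [0,0,-42,0,0,0,0,0,-84,0,0,0,-176,-47.5,-87.5,0,0,-1.2,-176,-47.5,-87.5,0,0,-1.2,-176,-47.5,-87.5,0,0,-1.2,-176,-47.5,-87.5,0,0,-1.2,-176,-47.5,-87.5,0,0,-1.2,-176,-47.5,-87.5,0,0,-1.2,-176,-47.5,-87.5,0,0,-1.2,-176,-47.5,-87.5,0,0,-1.2,-176,-47.5,-87.5,0,0,-1.2,-176,-47.5,-87.5,0,0,-1.2]}}

```text
clock: 38.42
ee_pos: [0.531, 0.2018, 0.0981]
ee_rot: [3.064, -0.679, 0.002]
wrist_force: [-0.8, -0.1, -0.7]
finger_gap: 0.0124
finger_force: 40.8
```

{"api": "play_rows", "payload": {"moves": [0,0,0,0,0,-0.496,0,0,0,0,0,-0.496,0,0,0,0,0,-0.496,0,0,0,0,0,-0.496,0,0,0,0,0,-0.496,0,0,0,0,0,-0.496,0,0,0,0,0,-0.496]}}

```text
clock: 39.0
ee_pos: [0.531, 0.2016, 0.098]
ee_rot: [3.137, 0.078, 0.001]
wrist_force: [-0.3, 0.2, -0.8]
finger_gap: 0.0124
finger_force: 40.8
```

```bash
python3 - <<'E'
from h import *
p,r=start();c=case(-.018,-.07,.015);s=sense();print(s["clock"],p,s["finger_gap"])
plan([[c]])
E
```

```text
39.0 [0.53102861 0.20157606 0.09799384] 0.012357572298768221
0 [1.0, -1.0, 83.0, 0.003, -0.0, -0.004] rows>= 2.0
```

{"api": "play_rows", "payload": {"moves": [1,-1,40,0,0,0,1,-1,65,0,0,0,1,-1,78,0,0,0,1,-1,83,0,0,0,1,-1,83,0,0,0]}}

```text
clock: 39.42
ee_pos: [0.5314, 0.2019, 0.0137]
ee_rot: [3.136, 0.081, -0.003]
wrist_force: [0.4, -0.2, -0.6]
finger_gap: 0.0127
finger_force: 40.8
```

{"api": "play_rows", "payload": {"moves": [0,0,0,0,0,0,0,0,0,0,0,0,0,0,0,0,0,0,0,0,-40,0,0,0,0,0,-80,0,0,0,0,0,-110,0,0,0,-50,280,-130,0,0,0,-50,280,-130,0,0,0,-50,280,-130,0,0,0,-50,280,-130,0,0,0,-50,280,-130,0,0,0,-50,280,-130,0,0,0], "hand": 26}}

```text
clock: 40.42
ee_pos: [0.501, -0.0464, 0.1447]
ee_rot: [3.137, 0.084, 0.004]
wrist_force: [1.8, -0.8, -0.1]
finger_gap: 0.0258
finger_force: 0.0
```

{"api": "play_rows", "payload": {"moves": [0,60,0,0,0,0,0,60,0,0,0,0,0,60,0,0,0,0,0,60,0,0,0,0,0,60,0,0,0,0], "hand": 40}}

```text
clock: 40.83
ee_pos: [0.5046, -0.1043, 0.1439]
ee_rot: [3.137, 0.083, 0.002]
wrist_force: [-0.5, -0.3, -0.3]
finger_gap: 0.0401
finger_force: 0.0
```

```bash
python3 - <<'E'
from h import *
s=sense();print(s["clock"],s["ee_pos"],s["finger_gap"])
p,d=snapshot("top");cv2.imwrite("pics/top8.png",p[:,:,::-1]);np.save("top8.npy",d);crop(p,(130,150,470,290),2.35,"pics/c8.png")
hsv=cv2.cvtColor(np.ascontiguousarray(p[:,:,::-1]),cv2.COLOR_BGR2HSV).astype(int)
m=((hsv[...,2]<50)).astype(np.uint8);k=np.zeros_like(m);k[190:285,405:475]=1
n,l,st,c=cv2.connectedComponentsWithStats(m*k)
for i in range(1,n):
    if st[i,4]>20: print(c[i],st[i])
E
```

```text
40.8333 [ 0.50464457 -0.10430077  0.14392627] 0.04014558771461675
[431.63101604 236.03208556] [427 223  11  27 187]
```

View pics/c8.png

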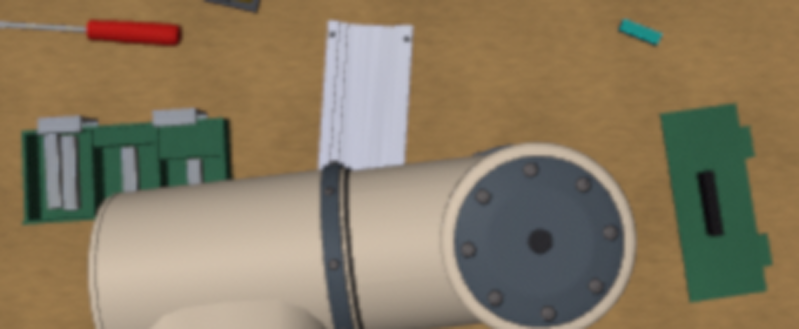

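```bash
python3 - <<'E'
from h import *
e=plan([[(.502,-.25,.144,-1.446)],[(.502,-.3555,.1,-3.014)],[(.502,-.3555,.0095,-3.014)]])
E
```

```text
0 [-10.5, 145.5, 0.5, 0.002, -0.003, 1.5] rows>= 12.0
1 [105.0, 13.0, 44.0, -0.0, 0.0, 1.568] rows>= 12.5
2 [0.0, 0.0, 90.5, 0.0, 0.0, -0.0] rows>= 2.2
```

{"api": "play_rows", "payload": {"moves": [-10.5,145.5,0,0.002,-0.003,1.5,-10.5,145.5,0,0.002,-0.003,1.5,-10.5,145.5,0,0.002,-0.003,1.5,-10.5,145.5,0,0.002,-0.003,1.5,-10.5,145.5,0,0.002,-0.003,1.5,-10.5,145.5,0,0.002,-0.003,1.5,-10.5,145.5,0,0.002,-0.003,1.5,-10.5,145.5,0,0.002,-0.003,1.5,-10.5,145.5,0,0.002,-0.003,1.5,-10.5,145.5,0,0.002,-0.003,1.5,-10.5,145.5,0,0.002,-0.003,1.5,-10.5,145.5,0,0.002,-0.003,1.5]}}

```text
clock: 41.88
ee_pos: [0.5023, -0.2492, 0.144]
ee_rot: [2.35, -2.084, -0.0]
wrist_force: [-0.3, 0.5, -0.3]
finger_gap: 0.0399
finger_force: 0.0
```

{"api": "play_rows", "payload": {"moves": [105,13,44,0,0,1.45,105,13,44,0,0,1.45,105,13,44,0,0,1.45,105,13,44,0,0,1.45,105,13,44,0,0,1.45,105,13,44,0,0,1.45,105,13,44,0,0,1.45,105,13,44,0,0,1.45,105,13,44,0,0,1.45,105,13,44,0,0,1.45,105,13,44,0,0,1.45,105,13,44,0,0,1.45]}}

```text
clock: 42.88
ee_pos: [0.5027, -0.3549, 0.1]
ee_rot: [0.377, -3.118, 0.0]
wrist_force: [-0.7, 0.1, -0.1]
finger_gap: 0.0398
finger_force: 0.0
```

{"api": "play_rows", "payload": {"moves": [0,0,0,0,0,0.118,0,0,0,0,0,0.118,0,0,0,0,0,0.118,0,0,0,0,0,0.118,0,0,0,0,0,0.118]}}

```text
clock: 43.3
ee_pos: [0.502, -0.3559, 0.0999]
ee_rot: [0.204, -3.134, 0.0]
wrist_force: [-0.0, -0.4, -0.3]
finger_gap: 0.04
finger_force: 0.0
```

```bash
python3 - <<'E'
from h import *
s=sense();print(s["clock"],s["ee_pos"],s["finger_gap"],s["qpos"].round(2))
plan([[(.502,-.3555,.0095,-3.014)]])
E
```

```text
43.3 [ 0.50201948 -0.35588226  0.0999064 ] 0.03998757772788501 [-0.36  0.45  0.05  0.   -1.17 -1.08]
0 [-0.0, 0.5, 90.5, -0.0, -0.001, 0.002] rows>= 2.2
```

{"api": "play_rows", "payload": {"moves": [0,0.5,40,0,0,0,0,0.5,70,0,0,0,0,0.5,85,0,0,0,0,0.5,90,0,0,0,0,0.5,90,0,0,0]}}

```text
clock: 43.72
ee_pos: [0.5009, -0.3555, 0.0086]
ee_rot: [0.2, -3.132, -0.001]
wrist_force: [0.8, 0.6, -0.1]
finger_gap: 0.0399
finger_force: 0.0
```

{"api": "play_rows", "payload": {"moves": [0,0,0,0,0,0,0,0,0,0,0,0,0,0,0,0,0,0,0,0,0,0,0,0,0,0,0,0,0,0,0,0,0,0,0,0], "hand": 0, "force": 90}}

```text
clock: 44.22
ee_pos: [0.5029, -0.3565, 0.012]
ee_rot: [-0.2, 3.133, -0.004]
wrist_force: [-0.5, 0.7, 5.9]
finger_gap: 0.0097
finger_force: 89.8
```

```bash
cat >> h.py <<'E'
def lidpose(tx,ty,tz,th):
    """lid rib point position & lid rotation (world) for tab point in case mm, tilt th (front up)"""
    Rc=R.from_euler('z',CA);Rl=Rc*R.from_euler('y',th)
    T=np.array([CX,CY,0])+Rc.apply(np.array([tx,ty,tz])/1000)
    return T+Rl.apply([-.062,0,.0155]),Rl
E
python3 - <<'E'
from h import *
s=sense();p,r=start();print(s["clock"],s["ee_pos"],s["ee_rot"],s["finger_gap"],s["finger_force"],s["wrist_force"])
x=r.apply([1,0,0]);yaw=np.arctan2(x[1],x[0]);print("yaw",yaw, "lid yaw+..",yaw+np.pi)
Rl=R.from_euler('z',yaw+np.pi-np.pi/2)
rib=np.array([.502,-.3555,.018])
print("rib in tool",r.inv().apply(rib-p)*1000)
plan([[(*p[:2],.15,r)]])
E
```

```text
44.2167 [ 0.50291268 -0.35648381  0.0120111 ] [-0.19991831  3.13277959 -0.00364688] 0.009680093588979389 89.83762621879578 [-0.51832014  0.71290322  5.93781166]
yaw -3.0141326663075643 lid yaw+.. 0.12745998728222885
rib in tool [ 0.7665248   1.07702041 -5.99335379]
0 [-0.5, -0.5, -138.0, 0.0, 0.0, 0.0] rows>= 3.3
```

```bash
cat >> h.py <<'E'
GR=np.array([.0008,0,-.006]); RLT=R.from_matrix(np.array([[0,-1,0],[-1,0,0],[0,0,-1]],float)) # tool axes in lid: x=-ly, y=-lx, z=-lz
def tool(tx,ty,tz,th):
    q,Rl=lidpose(tx,ty,tz,th);Rt=Rl*RLT
    return (*(q-Rt.apply(GR)),Rt)
E
python3 - <<'E'
from h import *
p,r=start()
print((R.from_euler('z',.1275-np.pi/2)*RLT).as_rotvec(),r.as_rotvec())
a=tool(25,0,100,0);print(a[:3])
plan([[(*p[:2],.15,r)],[(.51,-.05,.15,-2.2)],[a]])
E
```

```text
[ 0.2001409 -3.135211   0.       ] [-0.19991831  3.13277959 -0.00364688]
(np.float64(0.5093107538845353), np.float64(0.2718018047698416), np.float64(0.1095))
0 [-0.5, -0.5, -138.0, 0.0, 0.0, 0.0] rows>= 3.3
1 [-46.0, 303.5, -0.5, -0.003, 0.001, -0.814] rows>= 7.4
2 [-259.5, 190.0, 40.5, -0.0, -0.0, -0.683] rows>= 7.8
```

{"api": "play_rows", "payload": {"moves": [0,0,-20,0,0,0,0,0,-55,0,0,0,0,0,-95,0,0,0,0,0,-138,0,0,0,-46,303.5,-138,-0.003,0,-0.814,-46,303.5,-138,-0.003,0,-0.814,-46,303.5,-138,-0.003,0,-0.814,-46,303.5,-138,-0.003,0,-0.814,-46,303.5,-138,-0.003,0,-0.814,-46,303.5,-138,-0.003,0,-0.814,-46,303.5,-138,-0.003,0,-0.814,-46,303.5,-138,-0.003,0,-0.814]}}

```text
clock: 45.22
ee_pos: [0.5087, -0.0446, 0.1482]
ee_rot: [-1.433, 2.795, 0.007]
wrist_force: [0.4, -0.9, -1.8]
finger_gap: 0.0103
finger_force: 88.8
```

{"api": "play_rows", "payload": {"moves": [-259.5,190,10,0,0,-0.683,-259.5,190,10,0,0,-0.683,-259.5,190,10,0,0,-0.683,-259.5,190,10,0,0,-0.683,-259.5,190,10,0,0,-0.683,-259.5,190,10,0,0,-0.683,-259.5,190,10,0,0,-0.683,-259.5,190,10,0,0,-0.683,-259.5,190,10,0,0,-0.683,-259.5,190,10,0,0,-0.683,-259.5,190,10,0,0,-0.683]}}

```text
clock: 46.13
ee_pos: [0.508, 0.2726, 0.1384]
ee_rot: [2.28, -2.161, -0.005]
wrist_force: [-0.8, 0.6, -1.8]
finger_gap: 0.0097
finger_force: 88.8
```

```bash
python3 - <<'E'
from h import *
s=sense();p,r=start();print(s["clock"],s["ee_pos"],s["ee_rot"],s["finger_gap"],s["finger_force"],s["wrist_force"])
plan([[tool(25,0,70,.25)],[tool(36,0,48,.25)],[tool(52,0,43,.25)]])
p,d=snapshot("side");crop(p,(150,80,410,260),3,"pics/s9.png")
E
```

```text
46.1333 [0.50798946 0.27255633 0.13842051] [ 2.27962708 -2.16113306 -0.00531533] 0.009733621902464304 88.84015202522278 [-0.81020641  0.57920941 -1.81027077]
0 [1.0, -5.5, 44.0, -0.247, 0.002, -0.0] rows>= 2.0
1 [-0.0, -16.0, 18.5, -0.0, 0.0, -0.0] rows>= 0.6
2 [-0.0, -17.0, 1.0, -0.0, 0.0, -0.0] rows>= 0.4
```

View pics/s9.png

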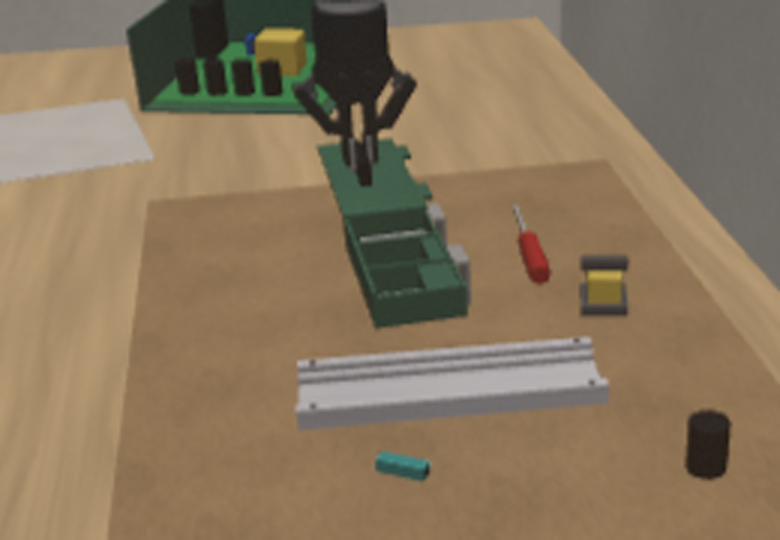

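{"api": "play_rows", "payload": {"moves": [1,-5.5,44,-0.247,0,0,1,-5.5,44,-0.247,0,0,1,-5.5,44,-0.247,0,0,1,-5.5,44,-0.247,0,0,1,-5.5,44,-0.247,0,0,1,-5.5,44,-0.247,0,0]}}

```text
clock: 46.68
ee_pos: [0.5141, 0.2719, 0.0964]
ee_rot: [2.145, -2.034, -0.255]
wrist_force: [0.4, 0.2, -1.1]
finger_gap: 0.0099
finger_force: 89.0
```

```bash
python3 - <<'E'
from h import *
s=sense();p,r=start();print(s["clock"],s["ee_pos"],s["ee_rot"])
plan([[tool(36,0,48,.25)],[tool(52,0,43,.25)]])
Rt=r;Rl=r*RLT.inv();rib=p+r.apply(GR);tab=rib+Rl.apply([.062,0,-.0155])
Rc=R.from_euler('z',CA);print("tab in case",(Rc.inv().apply(tab-[CX,CY,0])*1000).round(1),"tilt",np.arccos(Rl.apply([0,0,1])[2]))
for n in("side","top"):
    im,d=snapshot(n);h=cv2.cvtColor(np.ascontiguousarray(im[:,:,::-1]),cv2.COLOR_BGR2HSV).astype(int)
    W=cloud(n,d);g=(h[...,0]>55)&(h[...,0]<90)&(h[...,1]>60)&(d>0)
    P=W[g];L=Rl.inv().apply(P-rib)*1000   # lid coordinates rel rib
    k=(abs(L[:,1])<112)&(L[:,0]>-50)&(L[:,0]<75)&(abs(L[:,2]+13)<12)
    L=L[k];print(n,len(L),np.percentile(L,[1,50,99],axis=0).round(1).tolist())
    if len(L)>50:
        A=np.c_[L[:,:2],np.ones(len(L))];f=np.linalg.lstsq(A,L[:,2],rcond=None)[0];print("plane",f.round(4))
        e=abs(L[:,2]-A@f)<4;f=np.linalg.lstsq(A[e],L[e,2],rcond=None)[0];print("plane",f.round(4),e.sum())
E
```

```text
46.6833 [0.51412658 0.27191601 0.096366  ] [ 2.1448178  -2.03358901 -0.25472813]
0 [-0.0, -16.0, 20.5, -0.005, 0.004, -0.0] rows>= 0.6
1 [-0.0, -16.5, 1.0, 0.0, 0.0, -0.0] rows>= 0.4
tab in case [25.7 -0.1 72.1] tilt 0.2451885320914494
side 469 [[-33.6, -106.3, -16.7], [10.1, -41.6, -14.1], [58.0, 87.3, -12.0]]
plane [-3.7000e-03 -2.2000e-03 -1.4165e+01]
plane [-3.80000e-03 -2.70000e-03 -1.41557e+01] 467
top 1917 [[-33.2, -103.7, -16.2], [1.4, -44.7, -12.4], [59.4, 102.4, -7.9]]
plane [-1.70000e-03 -1.10000e-03 -1.24207e+01]
plane [-1.00000e-03 -1.40000e-03 -1.24825e+01] 1877
```

{"api": "play_rows", "payload": {"moves": [0,-8,10,-0.005,0.004,0,0,-16,20.5,-0.005,0.004,0,0,-16,20.5,-0.005,0.004,0,0,-16,20.5,-0.005,0.004,0,0,-16,20.5,-0.005,0.004,0]}}

```text
clock: 47.2
ee_pos: [0.5241, 0.2726, 0.0704]
ee_rot: [2.137, -2.025, -0.257]
wrist_force: [-0.3, 0.4, -1.1]
finger_gap: 0.0095
finger_force: 89.0
```

```bash
cat > tab.py <<'E'
from h import *
s=sense();p,r=start();print(s["clock"],s["ee_pos"],s["wrist_force"],s["finger_gap"])
Rl=r*RLT.inv();rib=p+r.apply(GR);tab=rib+Rl.apply([.062,0,-.0155])
Rc=R.from_euler('z',CA);print("tab in case",(Rc.inv().apply(tab-[CX,CY,0])*1000).round(1),"tilt",np.arccos(Rl.apply([0,0,1])[2]))
E
python3 - <<'E'
from tab import *
plan([[tool(52.5,0,43.2,.25)]])
E
```

```text
47.2 [0.52412315 0.27261822 0.07037011] [-0.25811866  0.39547885 -1.09682782] 0.00951486328066532
tab in case [35.4 -0.  45.6] tilt 0.2545772615028644
0 [0.0, -17.0, -1.5, 0.005, -0.002, -0.0] rows>= 0.4
```

{"api": "play_rows", "payload": {"moves": [0,-6,-0.5,0,0,0,0,-12,-1,0,0,0,0,-17,-1.5,0,0,0,0,-17,-1.5,0,0,0,0,-17,-1.5,0,0,0]}}

```text
clock: 47.62
ee_pos: [0.5413, 0.2736, 0.0676]
ee_rot: [2.137, -2.026, -0.257]
wrist_force: [-0.3, -0.1, -1.5]
finger_gap: 0.0098
finger_force: 89.1
```

```bash
python3 - <<'E'
from tab import *
plan([[tool(53,0,42.5,.18),tool(53.5,0,41.5,.1),tool(53.7,0,40.5,0)]])
im,d=snapshot("side");crop(im,(220,110,340,210),6,"pics/s10.png")
E
```

```text
47.6167 [0.54134182 0.27359663 0.0675868 ] [-0.25200249 -0.07979303 -1.51797145] 0.009806064091047093
tab in case [52.7 -0.  42.8] tilt 0.25428258663603565
0 [0.0, 0.0, 5.0, 0.074, -0.001, -0.001] rows>= 0.6
0 [0.0, -0.5, 10.5, 0.154, -0.001, -0.001] rows>= 0.6
0 [0.0, -1.0, 18.0, 0.254, -0.001, -0.001] rows>= 0.8
```

View pics/s10.png

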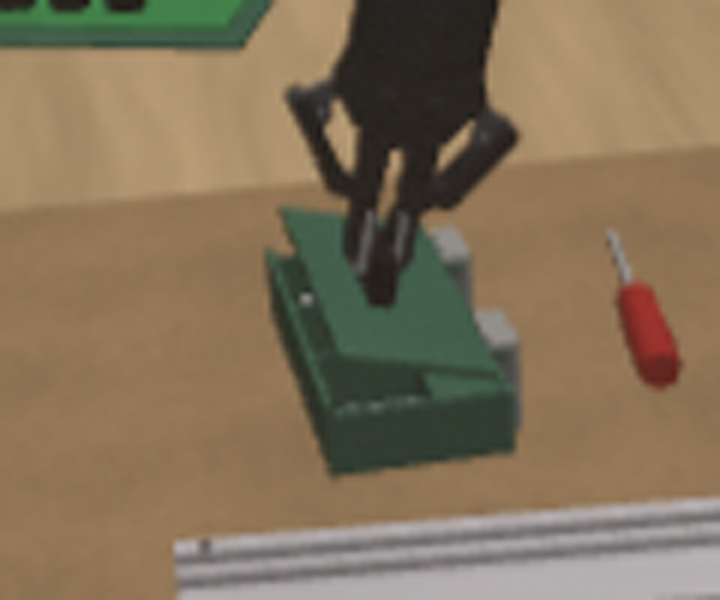

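{"api": "play_rows", "payload": {"moves": [0,0,2.5,0.037,0,0,0,0,5,0.074,0,0,0,-0.3,7.5,0.114,0,0,0,-0.5,10.5,0.154,0,0,0,-0.7,13.5,0.195,0,0,0,-0.7,13.5,0.195,0,0,0,-0.7,13.5,0.195,0,0]}}

```text
clock: 48.25
ee_pos: [0.5376, 0.2734, 0.0551]
ee_rot: [2.249, -2.129, -0.062]
wrist_force: [0.4, 0.7, -1.9]
finger_gap: 0.0101
finger_force: 89.0
```

```bash
python3 - <<'E'
from tab import *
plan([[tool(53.7,0,40.5,0)]])
E
```

```text
48.25 [0.53758578 0.27344606 0.05505829] [ 0.41164881  0.68282497 -1.85028274] 0.010085113792930844
tab in case [52.6  0.1 41.9] tilt 0.0600331491543911
0 [0.0, -0.5, 5.0, 0.06, -0.002, 0.001] rows>= 0.5
```

{"api": "play_rows", "payload": {"moves": [0,-0.5,2.5,0.03,0,0,0,-1,5,0.06,0,0,0,-1,5,0.06,0,0,0,-1,5,0.06,0,0,0,-1,5,0.06,0,0]}}

```text
clock: 48.67
ee_pos: [0.5389, 0.2735, 0.05]
ee_rot: [2.279, -2.16, 0.001]
wrist_force: [-5.9, -1.2, 5.2]
finger_gap: 0.01
finger_force: 90.0
```

```bash
python3 tab.py
```

```text
48.6667 [0.53886441 0.27351209 0.05004908] [-5.90375334 -1.15691059  5.22516718] 0.010027907456527117
tab in case [54.6  0.1 40.5] tilt 0.0016506093327993744
```

{"api": "play_rows", "payload": {"moves": [0,2,0.5,0,0,0,0,2,0.5,0,0,0,0,2,0.5,0,0,0]}}

```text
clock: 48.92
ee_pos: [0.5386, 0.2737, 0.05]
ee_rot: [-2.279, 2.159, -0.005]
wrist_force: [3.0, -2.0, 4.3]
finger_gap: 0.0099
finger_force: 90.0
```

{"api": "play_rows", "payload": {"moves": [0,0,0,0,0,0,0,0,0,0,0,0,0,0,0,0,0,0,0,0,0,0,0,0,0,0,-20,0,0,0,0,0,-50,0,0,0,0,0,-90,0,0,0,0,0,-130,0,0,0,0,0,-150,0,0,0,0,0,-150,0,0,0], "hand": 40}}

```text
clock: 49.75
ee_pos: [0.5393, 0.2749, 0.2054]
ee_rot: [-2.274, 2.153, -0.007]
wrist_force: [0.0, -0.4, 0.8]
finger_gap: 0.0402
finger_force: 0.0
```

```bash
python3 - <<'E'
from h import *
s=sense();print(s["clock"],s["ee_pos"],s["wrist_force"],s["finger_gap"])
plan([[(.36,-.05,.25,-1.6)]])
E
```

```text
49.75 [0.53925515 0.27487771 0.20544879] [ 0.03272494 -0.44376104  0.8324809 ] 0.04019986548136103
0 [314.5, 196.0, -47.5, -0.01, 0.004, 0.084] rows>= 9.0
```

{"api": "play_rows", "payload": {"moves": [314.5,196,-47.5,0,0,0,314.5,196,-47.5,0,0,0,314.5,196,-47.5,0,0,0,314.5,196,-47.5,0,0,0,314.5,196,-47.5,0,0,0,314.5,196,-47.5,0,0,0,314.5,196,-47.5,0,0,0,314.5,196,-47.5,0,0,0,314.5,196,-47.5,0,0,0,314.5,196,-47.5,0,0,0,314.5,196,-47.5,0,0,0]}}

```text
clock: 50.67
ee_pos: [0.3572, -0.0521, 0.2471]
ee_rot: [-2.276, 2.164, -0.003]
wrist_force: [-0.0, 0.5, -0.2]
finger_gap: 0.04
finger_force: 0.0
```

```bash
python3 - <<'E'
from h import *
p,d=snapshot("top");crop(p,(125,120,285,260),4,"pics/c11.png")
h=cv2.cvtColor(np.ascontiguousarray(p[:,:,::-1]),cv2.COLOR_BGR2HSV).astype(int)
Wf=cloud("top",d);g=(h[...,0]>55)&(h[...,0]<90)&(h[...,1]>60)&(d>0)
v,u=np.nonzero(g[190:260,130:245]);P=Wf[190:260,130:245][v,u]
c,s=np.cos(CA),np.sin(CA);L=np.c_[(P[:,:2]-[CX,CY])@np.array([[c,-s],[s,c]]),P[:,2]]*1000
k=(abs(L[:,0])<40)&(abs(L[:,1])<100);A=np.c_[L[k,:2],np.ones(k.sum())];f=np.linalg.lstsq(A,L[k,2],rcond=None)[0];print("plane",f.round(4),np.std(L[k,2]-A@f))
for x in range(-54,58,4): print(x,[int(round(np.median(L[(abs(L[:,0]-x)<2)&(abs(L[:,1]-y)<12),2]))) if ((abs(L[:,0]-x)<2)&(abs(L[:,1]-y)<12)).any() else -1 for y in(-95,0,95)],end=" ")
E
```

```text
plane [-3.50000e-03  3.00000e-04  4.36155e+01] 3.729697816202894
-54 [-1, -1, -1] -50 [45, -1, 45] -46 [36, 15, 17] -42 [43, 23, 38] -38 [43, 43, 44] -34 [43, 43, 43] -30 [43, 43, 44] -26 [43, 43, 42] -22 [42, 43, 43] -18 [42, 43, 44] -14 [43, 44, 43] -10 [44, 68, 43] -6 [42, -1, 43] -2 [43, 68, 43] 2 [42, 42, 43] 6 [43, 43, 43] 10 [43, 44, 43] 14 [43, 44, 43] 18 [42, 44, 43] 22 [43, 43, 44] 26 [43, 43, 43] 30 [42, 42, 43] 34 [43, 43, 43] 38 [43, 43, 43] 42 [43, 43, 44] 46 [39, 38, 39] 50 [-1, -1, -1] 54 [-1, -1, -1]
```

View pics/c11.png

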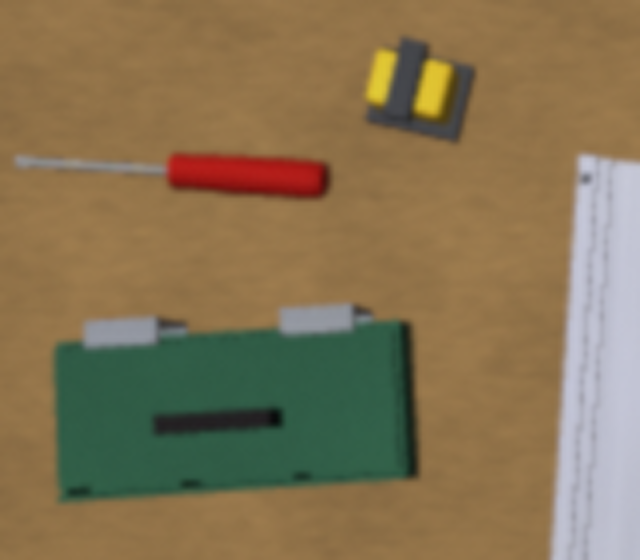

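```bash
python3 -c "
from cell import *
print(sign_off())"
```

```text
the job is handed in; nothing more can be done
None
```

The job is handed in: the four steel spacers (two long, one medium, one short) were gauged together and put in their compartments. The last pictures show the lid hooked under both clips and flat on the case, and the turquoise look-alikes and the bystanders were left alone.

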